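# Fish the white stir bar out of a slanted pocket with sprung tongs

### The job

Take the sprung tongs from their stand and use them to draw the white stir bar out of its deep slanted pocket (never touch it with the gripper itself), then lower it into the glass dish on the stirrer and let it go there so that it lies flat. Do not let it fall from above the dish's rim. Finally stand the tongs back upright in their stand, all the way down; leave the blue bar in its pocket, the dish on the stirrer and everything else on the bench as they are.

Things in the scene. Friction and masses are not known exactly. Their poses are not given: they have to be found in the camera images.
- rack: Fixed rack: two deep clear pockets with purple rims on a white base plate 160 x 170 x 6 mm. Origin: centre of the plate's underside; z up. Both pockets lean 30 deg towards the rack's -x: the way out is u = (-0.5, 0, 0.866) in rack axes; across it is a = (0.866, 0, 0.5). Pockets inside: 56 mm along y, 34 along a, 140 deep along u, walls 6. Floor centres: x 35, y +-40, z 25 mm.
- pocket_left (a point): Centre of the mouth of the pocket at the rack's +y side, 146 mm above the table; axes as the rack's. On each pocket's floor two ribs 28 mm high (along u) leave a 24 mm gap along y, in which a bar stands. The bar leans on the -a wall, its axis along u and 8 mm to the -a side of the pocket's middle line; the tongs fit within 8 mm either side of the middle line along a.
- pocket_right (a point): Centre of the mouth of the pocket at the rack's -y side; axes as the rack's.
- stir_bar_center (a point): Centre of the white stir bar: an octagonal bar 70 mm long, 18 mm across flats (19.5 over corners), 45 g. Its z runs along the bar. It starts standing on the floor of one of the two pockets (either), its upper end 70 mm inside the mouth; the pocket is too narrow and deep for gripper fingers.
- blue_bar_center (a point): Centre of the blue bar, the same shape, in the other pocket; it stays there.
- tongs_grip (a point): Middle of the tongs' two purple handle plates. z: away from the tips (165 mm below this point); y: line of closing. Black block up to 33 mm above. Plates: 22 mm wide (x), 44 long (z), 52 over their outer faces when free. Legs below: 16 mm wide (x), 5 thick, 36 between and 46 outside when free. A spring pushes each handle out: 1.6 N per mm moved in (6 N at 44.5 mm, 14 N at 34). 0.22 kg.
- tongs_tip (a point): Point midway between the tongs' tips, at their very end; axes as tongs_grip. Squeezing the handles moves both legs in parallel and equally: the tip gap shrinks as much as the handle width, to 18 mm (handles 34 mm) on a stir bar, 13 mm at the stop. Held with the handles squeezed a little, to about 44 to 46 mm, the tongs are carried safely while still open.
- tongs_left (a joint): How far the tongs' left leg has moved in, m: 0 free, 0.009 on a stir bar, 0.0115 at the stop. The right leg moves the same.
- stand: Fixed teal tongs stand on a white base plate 100 x 110 x 6 mm. Origin: centre of the underside; z up. A pocket 24 mm (x) by 54 mm (y) inside, floor 6 mm and rim 100 mm above the table, with flared lips on the two long sides up to 112 mm. The tongs start standing upright in it on their tips, closing line along its y, tongs_grip 171 mm above the table.
- dish: Round glass dish standing on the stirrer, 150 mm outside diameter, 45 mm high, wall 4 mm, floor 6 mm thick, 0.4 kg, loose. Origin: centre of the underside, 40 mm above the table.
- stirrer: Fixed slim blue stirrer, 180 x 180 x 40 mm, white top. Origin: centre of the underside.
- jar: White jar, diameter 80, height 110 mm; loose bystander. Origin: underside centre.
- bottle: Glass bottle with blue cap, diameter 72, height 170 mm; loose bystander. Origin: underside centre.
- syringe: Purple syringe lying on the table, 149 mm long (from 76 mm behind to 73 mm ahead of the origin along x), 27 mm high; loose bystander. Origin: on the table under its barrel.
- strainer: Small steel strainer, bowl diameter 68, height 26 mm, handle along +x to 120 mm; loose bystander. Origin: under the bowl.
- tub: Clear plastic tub 120 x 160 x 45 mm; loose bystander. Origin: underside centre.
- beaker: Glass beaker, diameter 68, height 90 mm; loose bystander. Origin: underside centre.
Things that resemble listed ones, but are neither listed nor needed, are in the scene too. What is shaped like the stand but purple is not meant.

How it is judged:
By the outcome, as a careful person would: the job done as asked, in the order asked, and still so for the second after the job is handed in, with the robot touching nothing.
It also fails if it takes over 59 s, if anything falls off the work surface, if the arm or the gripper's body presses on something with over 40 N, if the wrist force passes 120 N, or if a joint passes its speed limit or range.

### The arm

A 7-joint arm with a two-finger parallel gripper is mounted at the origin on the work surface. World frame = base frame: x ahead of the robot, y to its left, z up, the work surface at z = 0. Lengths are in m, angles in rad, forces in N, time in s.
With the tool pointing down it reaches from about 0.4 to 0.85 m from the base axis. Payload 10.4 kg.
Tool frame: the origin (TCP) lies at the very end of the fingers, on their centre line; the grasp point (between the pads) lies 19 mm behind it; z points along the fingers, y is the direction in which the jaws open and shut (so a half turn about z gives the same grasp; the last joint's range is limited). The gripper opens to 87 mm and grips with 3 to 60 N. Pads are 19 mm wide; open, the fingers measure 117 mm over their backs; the gripper's body (75 mm by 190 mm) begins 51 mm behind the grasp point.
Start: joints at [1.253, 0.332, -0.065, 1.46, 0.022, 1.35, -0.088], TCP at [0.182, -0.598, 0.223] pointing down, gripper open.
Joint ranges: [-2.6, 2.6], [-0.5, 2.12], [-1.47, 1.34], [0.16, 2.42], [-1.27, 4.41], [0.06, 2.06], [-2.6, 2.6]. Speed limits (rad/s): [2.22, 2.22, 2.79, 2.79, 3.14, 3.14, 3.14].

### API

Orientations are given as a unit quaternion [x, y, z, w].
In Python, from bench import read_state, camera, close_job, recognise, masks_of gives the robot as it stands.
- The arm moves only by the tool play_rows, never from a script. Its argument "moves" is a list of rows, each a list of 3 entries, a list of its own where there are three numbers: the shift along the tool's x, y, z in cm, then the turn, a rotation vector about the tool's x, y, z in rad, then the finger opening in cm, from 0 to 8.7. In form: [[[dx, dy, dz], [ax, ay, az], jaw], ...]. A call has 1 to 8 rows; each row is the pose to reach, as a shift and turn from the pose commanded when the call began, along the tool's axes at that moment; what a row does not reach only later rows make up. A row lasts 1/8 s, in which the tool goes at most 62.5 mm and 10.7 degrees, less where a joint would pass 70% of its speed; a pose out of reach is approached as far as the arm can. A call with a gripper value outside its range is refused whole. The fingers move at their own pace and stop on an object; "grip_force" is the grip in N (left out, the last holds). Time passes only in rows, so rows that repeat a pose let the fingers close. It gives the time, the measured TCP pose, the force and the opening at its end, in the units of the state.
- read_state(): the state, without advancing time (a new reading comes with each control period).
- camera(name): name is "side" or "top" or "wrist"; returns a dict with "frame" (420x560x3 uint8, red, green, blue), "intrinsics" (3x3 intrinsics, pixels), "camera_from_world" (4x4, takes a point from world to camera coordinates). Camera axes: x right, y down, z forward; pixel columns grow to the right and rows downward; lengths in m; the calibration is good to about 2 mm. A picture is of the moment at which its call begins. There is no depth.
- close_job(): hands the job in, once; it reports no verdict.
Trained networks look in a picture, given as the dict that the camera call returned (one of the last four; its "shot" number tells which), for a name from the list of things; names that differ only in an ending like _2 or _b are one class to them, and where a whole thing is asked for, a point or a joint stands for the part that bears it (a point fixed in the world has none). Each returns a list of dicts, best first, with "conf" (0 to 1); they miss things now and then, are a little off and sometimes report something else, mostly with a low value. They report only what shows in the picture. A call takes as long as a camera call. They do not tell look-alikes from the thing itself.
- recognise(picture, query): "at" ([column, row] in pixels, amid what is visible of it).
- masks_of(picture, query): "region" (420x560 bool, what is visible of it) and "at" ([column, row] in pixels, amid what is visible of it).
The state is a dict: "time": time; "joint_positions": joint angles; "joint_vel": joint speeds; "joint_torque": joint torques, N m; "ee_pos": TCP position; "eef_rot": TCP orientation; "ft_force": force on the tool from outside, world axes, zero at the start; "torque": the same for the moment, N m; "width": finger opening in m.
Only numpy, scipy, OpenCV 4.12 (cv2) and the standard library are available. Lean on these libraries where they do the work, as an engineer would, in place of code of your own. Each camera call takes 0.05 s, during which the arm holds its last target.

## Working session

There is one attempt and no reset: what is moved stays moved. The work goes in short steps, Python scripts to look and compute and a tool call to move; the robot and the scene stay as the last step left them, time stands still between calls to the robot, and variables do not carry over. Pictures are saved under pics/ and viewed, and the job is handed in when it is done.

Besides the shell and the picture viewer there is one more tool, called after "Emit:" by a JSON object that holds its "name" and its "arguments", one argument or row to a line. play_rows: Moves the arm, as the interface text tells. Its arguments: {"type":"object","properties":{"moves":{"type":"array","items":{"type":"array"}},"grip_force":{"type":"number"}},"required":["moves"]}

```bash
mkdir -p pics; ls; python3 - <<'E'
from bench import *
import cv2,pickle,numpy as np
print(read_state())
D={}
for n in ["side","top","wrist"]:
    p=camera(n); cv2.imwrite(f"pics/{n}0.png",cv2.cvtColor(p["frame"],cv2.COLOR_RGB2BGR)); D[n]=p
    print(n,p["shot"],p["intrinsics"].tolist(),np.round(p["camera_from_world"],3).tolist())
    if n!="wrist":
        for q in ["rack","stir_bar_center","blue_bar_center","tongs_grip","stand","dish","stirrer"]:
            print(q,[(np.round(r["at"]).tolist(),round(r["conf"],2)) for r in recognise(p,q)][:4])
pickle.dump(D,open("p0.pkl","wb"))
E
```

```text
pics
{'time': 0.0, 'joint_positions': array([ 1.25335969,  0.33290847, -0.06469957,  1.4609432 ,  0.02163736,
        1.34991757, -0.08847221]), 'joint_vel': array([ 0.00108501,  0.00039511,  0.00061864, -0.00191447, -0.00092003,
        0.0006873 ,  0.00122235]), 'joint_torque': array([ 2.71438248e-04, -6.23260117e+01,  2.47428456e-02, -3.89892161e+01,
       -6.14063255e-02,  3.99382459e-02,  1.76983694e-04]), 'ee_pos': array([ 0.18148085, -0.59765816,  0.22173021]), 'eef_rot': array([ 9.89149154e-01,  1.46912909e-01, -1.60474017e-04, -7.22379949e-04]), 'ft_force': array([-0.14209511,  0.44231393,  0.3880224 ]), 'torque': array([ 0.02147009, -0.01721152, -0.002048  ]), 'width': 0.08698209422280295}
side 1 [[463.1664281523325, 0.0, 282.34086136735317], [0.0, 463.1664281523325, 214.92481115945972], [0.0, 0.0, 1.0]] [[0.905, -0.425, -0.016, -0.48], [-0.341, -0.704, -0.623, 0.269], [0.253, 0.569, -0.782, 1.261], [0.0, 0.0, 0.0, 1.0]]
rack [([300.0, 234.0], 0.78), ([405.0, 366.0], 0.59)]
stir_bar_center []
blue_bar_center []
tongs_grip [([227.0, 149.0], 0.56)]
stand [([232.0, 178.0], 0.89), ([181.0, 182.0], 0.75), ([317.0, 321.0], 0.18)]
dish [([321.0, 323.0], 0.72)]
stirrer [([315.0, 351.0], 0.61)]
top 2 [[436.6127120260732, 0.0, 275.8951111315314], [0.0, 436.6127120260732, 209.7121687105765], [0.0, 0.0, 1.0]] [[0.016, -1.0, -0.01, -0.004], [-0.986, -0.014, -0.164, 0.543], [0.164, 0.012, -0.986, 1.155], [0.0, 0.0, 0.0, 1.0]]
rack [([284.0, 194.0], 0.67)]
stir_bar_center []
blue_bar_center []
tongs_grip [([152.0, 224.0], 0.57), ([286.0, 196.0], 0.2)]
stand [([145.0, 286.0], 0.86), ([170.0, 232.0], 0.77), ([182.0, 141.0], 0.17)]
dish [([388.0, 230.0], 0.91)]
stirrer []
wrist 3 [[328.82430678193174, 0.0, 278.14040848104366], [0.0, 328.82430678193174, 210.6785845972281], [0.0, 0.0, 1.0]] [[0.291, -0.957, -0.0, -0.626], [-0.918, -0.28, 0.282, -0.034], [-0.27, -0.082, -0.959, 0.39], [0.0, 0.0, 0.0, 1.0]]
```

View pics/side0.png

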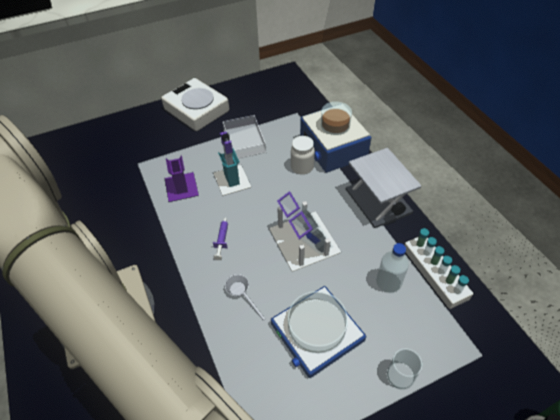

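View pics/top0.png

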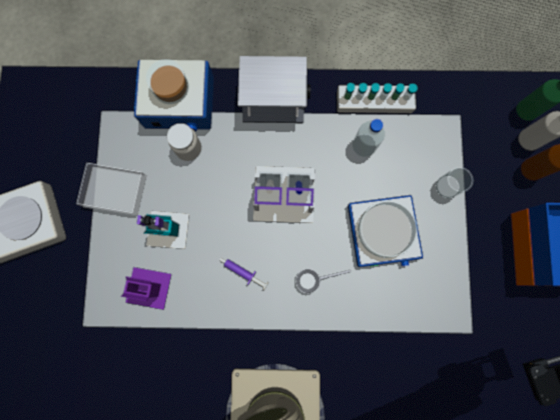

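View pics/wrist0.png

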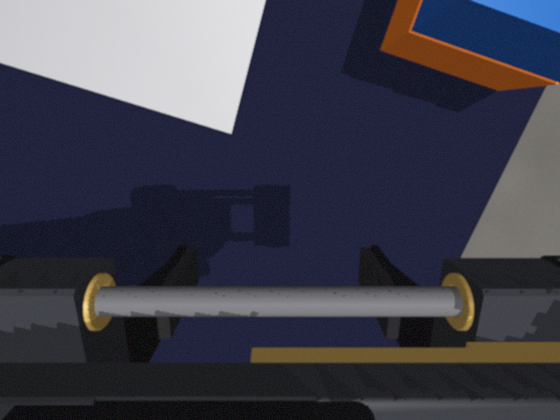

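```bash
cat > h.py <<'E'
import numpy as np,cv2,pickle
from scipy.spatial.transform import Rotation as R
def ray(p,uv):
    K=p["intrinsics"];T=p["camera_from_world"]
    d=np.linalg.inv(K)@np.array([uv[0],uv[1],1.]); Rm=T[:3,:3]
    return -Rm.T@T[:3,3], Rm.T@d
def atz(p,uv,z):
    o,d=ray(p,uv); return o+d*(z-o[2])/d[2]
def proj(p,X):
    X=np.atleast_2d(X);T=p["camera_from_world"];c=X@T[:3,:3].T+T[:3,3];u=c@p["intrinsics"].T
    return u[:,:2]/u[:,2:]
def tri(obs):
    A=np.zeros((3,3));b=np.zeros(3)
    for p,uv in obs:
        o,d=ray(p,uv);d/=np.linalg.norm(d);M=np.eye(3)-np.outer(d,d);A+=M;b+=M@o
    return np.linalg.solve(A,b)
def crop(p,c0,r0,w,h,s,name,gamma=1.0):
    im=cv2.cvtColor(p["frame"],cv2.COLOR_RGB2BGR)[r0:r0+h,c0:c0+w]
    if gamma!=1: im=(255*(im/255.)**gamma).astype(np.uint8)
    cv2.imwrite(name,cv2.resize(im,None,fx=s,fy=s,interpolation=cv2.INTER_CUBIC))
E
python3 - <<'E'
from h import *
D=pickle.load(open("p0.pkl","rb"))
crop(D["top"],235,150,100,80,8,"pics/c1.png",.7)
crop(D["side"],255,180,100,100,6,"pics/c2.png",.7)
crop(D["top"],115,195,90,70,8,"pics/c3.png",.7)
E
```

```text
(no output)
```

View pics/c1.png

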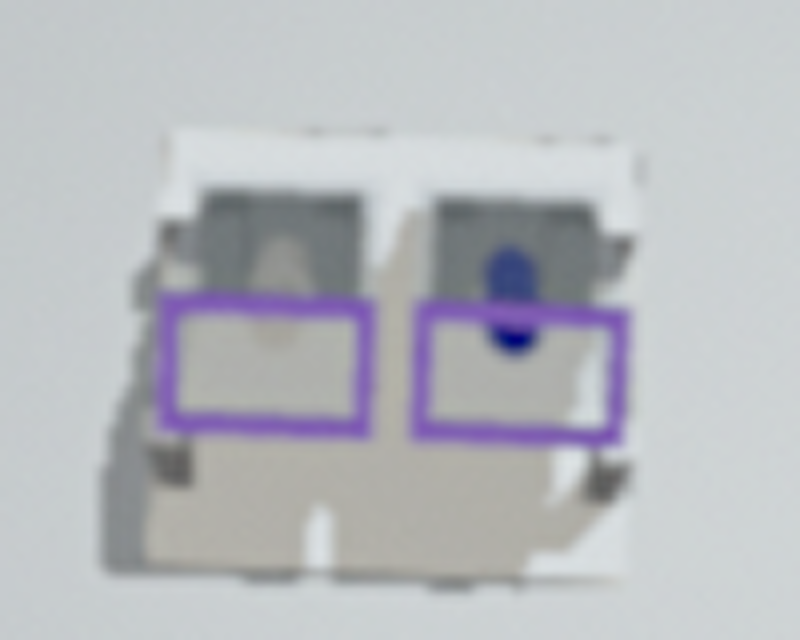

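View pics/c2.png

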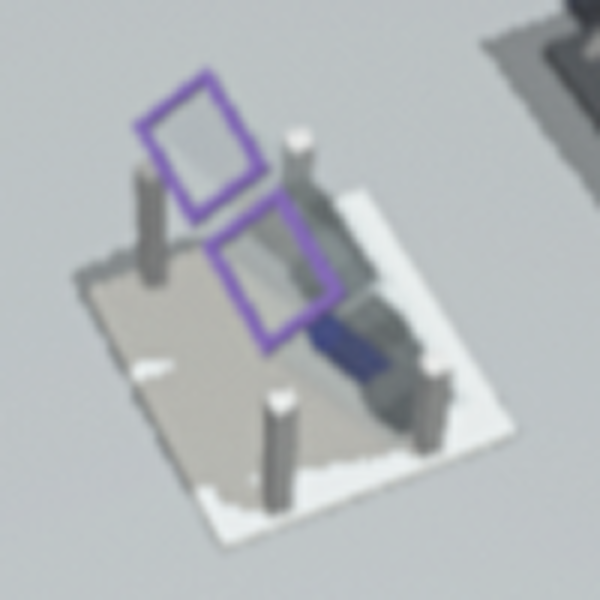

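View pics/c3.png

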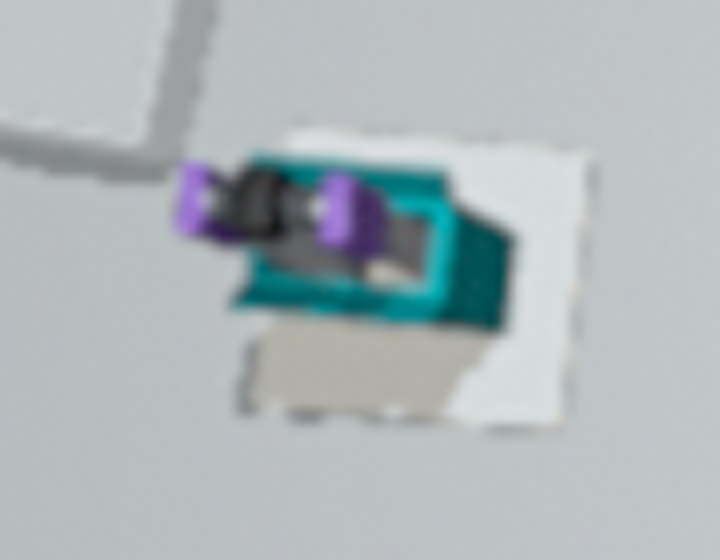

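```bash
cat >> h.py <<'E'
from scipy.optimize import least_squares
def fit(obs,x0,model_z0=0):
    # obs: list (picture, uv, model point 3) ; pose x,y,yaw
    def f(q):
        c,s=np.cos(q[2]),np.sin(q[2]);r=[]
        for p,uv,m in obs:
            X=np.array([q[0]+c*m[0]-s*m[1],q[1]+s*m[0]+c*m[1],m[2]])
            r+=list(proj(p,X)[0]-np.array(uv))
        return np.array(r)
    s=least_squares(f,x0); return s.x,s.fun.reshape(-1,2)
def cu(c,r,c0,r0,s): return ((c+.5)/s-.5+c0,(r+.5)/s-.5+r0)
E
python3 - <<'E'
from h import *
D=pickle.load(open("p0.pkl","rb"));t=D["top"];s=D["side"]
S=lambda c,r:cu(c,r,115,195,8)
for u in [(290,130),(597,155),(575,428),(240,412)]: print(atz(t,S(*u),.006).round(4))
C=lambda c,r:cu(c,r,235,150,8)
print('rack')
for u in [(172,130),(640,143),(628,578),(148,565)]: print(atz(t,C(*u),.006).round(4))
obs=[(t,C(172,130),(.08,.085,.006)),(t,C(640,143),(.08,-.085,.006)),(t,C(628,578),(-.08,-.085,.006))]
E2=lambda c,r:cu(c,r,255,180,6)
obs+=[(s,E2(225,547),(-.08,-.085,.006)),(s,E2(518,428),(.08,-.085,.006)),(s,E2(76,273),(-.08,.085,.006))]
q,r=fit(obs,[.5,0,0]);print(q,r.round(1).tolist())
o=[(t,S(290,130),(.05,.055,.006)),(t,S(597,155),(.05,-.055,.006)),(t,S(575,428),(-.05,-.055,.006))]
q,r=fit(o,[.4,.27,0]);print('stand',q,r.round(1).tolist())
print('dish',atz(t,(388,230),.085), 'tongs',atz(t,(152,224),.19))
E
```

```text
[0.5412 0.3611 0.006 ]
[0.5338 0.2512 0.006 ]
[0.4369 0.2542 0.006 ]
[0.4407 0.3723 0.006 ]
rack
[0.6772 0.0645 0.006 ]
[ 0.6746 -0.1043  0.006 ]
[ 0.5164 -0.1003  0.006 ]
[0.5185 0.0693 0.006 ]
[ 0.59619318 -0.01544235 -0.02506834] [[-1.0, -0.4], [-0.6, 0.2], [-0.7, 0.8], [-0.3, -0.3], [0.2, 0.5], [1.8, 2.3]]
stand [ 0.48811985  0.30783612 -0.04253863] [[0.1, 0.3], [0.2, -0.7], [-0.3, 0.4]]
dish [ 0.48657459 -0.29126255  0.085     ] tongs [0.4797697  0.30027879 0.19      ]
```

```bash
cat >> h.py <<'E'
def down(yaw): # tool down, tool x at yaw
    return R.from_euler('z',yaw)*R.from_rotvec([np.pi,0,0])
def go(pos,rot,st=None):
    from bench import read_state
    st=st or read_state()
    R0=R.from_quat(st["eef_rot"]);d=R0.inv().apply(np.array(pos)-st["ee_pos"])*100
    w=(R0.inv()*rot).as_rotvec()
    print("at",st["ee_pos"].round(4),"rot",R0.as_matrix().round(3).tolist(),"F",st["ft_force"].round(1),"w",round(st["width"],4),"t",round(st["time"],2))
    print("shift cm",d.round(2).tolist(),"turn",w.round(4).tolist(),"rows",round(max(np.linalg.norm(d)/6.25,np.linalg.norm(w)/.187),1))
E
python3 - <<'E'
from h import *
D=pickle.load(open("p0.pkl","rb"));w=D["wrist"]
o,d=ray(w,(278,210));Rt=R.from_quat([.98914,.1469,0,0])
print("cam in tool",Rt.inv().apply(o-np.array([.1815,-.5977,.2217])),Rt.inv().apply(d))
go([.42,-.15,.42],down(-.04))
go([.40,.28,.40],down(-.04))
E
```

```text
cam in tool [ 0.07762418  0.00140988 -0.16156536] [-2.79771344e-01 -6.64249683e-04  9.60068745e-01]
at [ 0.1816 -0.5981  0.2226] rot [[0.957, 0.291, 0.0], [0.291, -0.957, -0.0], [0.0, 0.0, -1.0]] F [ 0.6  0.2 -0.2] w 0.0868 t 0.85
shift cm [35.83, -35.95, -19.74] turn [0.0001, -0.0, 0.3348] rows 8.7
at [ 0.1816 -0.5981  0.2226] rot [[0.957, 0.291, 0.0], [0.291, -0.957, -0.0], [0.0, 0.0, -1.0]] F [ 0.6  0.2 -0.2] w 0.0868 t 0.85
shift cm [46.41, -77.67, -17.75] turn [0.0001, -0.0, 0.3348] rows 14.8
```

Emit:
{"name": "play_rows", "arguments": {
  "moves": [
    [[18,-18,-19.7],[0,0,0.167],8.7],
    [[35.8,-36,-19.7],[0,0,0.335],8.7],
    [[35.8,-36,-19.7],[0,0,0.335],8.7],
    [[35.8,-36,-19.7],[0,0,0.335],8.7],
    [[35.8,-36,-19.7],[0,0,0.335],8.7],
    [[35.8,-36,-19.7],[0,0,0.335],8.7],
    [[35.8,-36,-19.7],[0,0,0.335],8.7],
    [[35.8,-36,-19.7],[0,0,0.335],8.7]
  ]
}}

```text
time: 1.85
ee_pos: [0.399, -0.1873, 0.405]
eef_rot: [1.0, -0.02, 0.0, 0.0]
ft_force: [2.5, 0.1, -0.3]
width: 0.0871
```

```bash
python3 - <<'E'
from h import *
go([.50,.30,.36],down(-.04))
E
```

```text
at [ 0.399  -0.1873  0.405 ] rot [[0.999, -0.04, 0.001], [-0.04, -0.999, -0.001], [0.001, 0.001, -1.0]] F [ 2.5  0.1 -0.3] w 0.0871 t 1.85
shift cm [8.12, -49.1, 4.46] turn [0.0008, -0.0007, -0.0003] rows 8.0
```

Emit:
{"name": "play_rows", "arguments": {
  "moves": [
    [[2,-12,2],[0,0,0],8.7],
    [[8.1,-49,4.5],[0,0,0],8.7],
    [[8.1,-49,4.5],[0,0,0],8.7],
    [[8.1,-49,4.5],[0,0,0],8.7],
    [[8.1,-49,4.5],[0,0,0],8.7],
    [[8.1,-49,4.5],[0,0,0],8.7],
    [[8.1,-49,4.5],[0,0,0],8.7],
    [[8.1,-49,4.5],[0,0,0],8.7]
  ]
}}

```text
time: 2.85
ee_pos: [0.4999, 0.2986, 0.359]
eef_rot: [1.0, -0.021, 0.0, -0.0]
ft_force: [1.5, -0.4, 1.4]
width: 0.0871
```

Emit:
{"name": "play_rows", "arguments": {
  "moves": [
    [[0,0,0],[0,0,0],8.7]
  ]
}}

```text
time: 2.98
ee_pos: [0.497, 0.3026, 0.3568]
eef_rot: [1.0, -0.016, -0.003, -0.001]
ft_force: [-0.3, -0.7, -0.4]
width: 0.0873
```

```bash
python3 - <<'E'
from h import *
from bench import *
go([.50,.30,.36],down(-.04))
D={}
for n in ["wrist","top","side"]: D[n]=camera(n)
pickle.dump(D,open("p1.pkl","wb"))
go([.50,.30,.36],down(-.04))
crop(D["wrist"],0,0,560,420,1.4,"pics/w1.png")
E
```

```text
at [0.497  0.3026 0.3568] rot [[0.999, -0.031, -0.005], [-0.031, -1.0, 0.002], [-0.005, -0.002, -1.0]] F [-0.3 -0.7 -0.4] w 0.0873 t 2.98
shift cm [0.3, 0.25, -0.32] turn [-0.002, 0.0051, 0.0087] rows 0.1
at [0.4994 0.2966 0.359 ] rot [[0.999, -0.041, 0.0], [-0.041, -0.999, -0.0], [0.0, 0.0, -1.0]] F [ 0.3 -0.4  0.2] w 0.0868 t 3.12
shift cm [0.05, -0.35, -0.1] turn [0.0004, -0.0002, -0.0007] rows 0.1
```

View pics/w1.png

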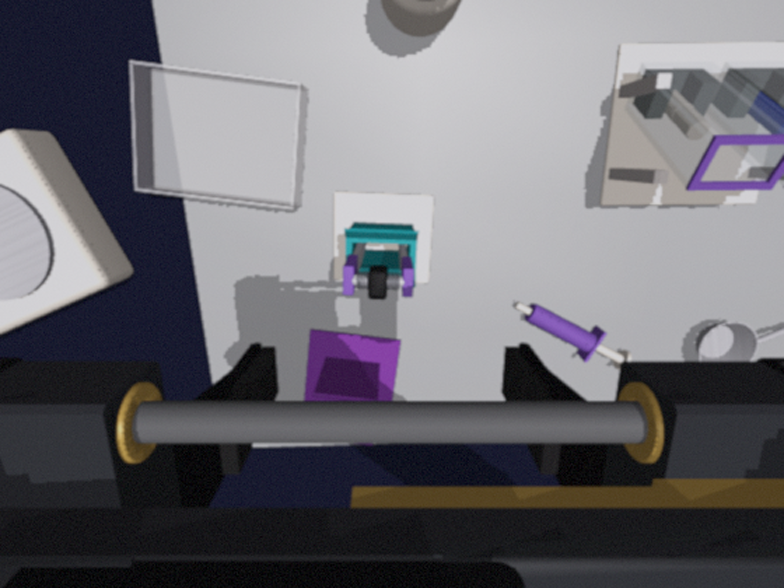

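```bash
python3 - <<'E'
from h import *
from bench import *
D=pickle.load(open("p1.pkl","rb"))
D["wrist"]=camera("wrist");pickle.dump(D,open("p1.pkl","wb"))
go([.50,.30,.36],down(-.04))
crop(D["wrist"],225,125,100,100,6,"pics/w1c.png",.8)
crop(D["wrist"],420,20,140,130,5,"pics/w1r.png",.8)
crop(D["side"],200,120,70,80,7,"pics/s1c.png",.8)
E
```

```text
at [0.4997 0.2959 0.3594] rot [[0.999, -0.042, 0.001], [-0.042, -0.999, -0.001], [0.001, 0.001, -1.0]] F [-0.6  0.3  0.1] w 0.0868 t 3.17
shift cm [0.01, -0.41, -0.06] turn [0.0006, -0.0011, -0.0022] rows 0.1
```

View pics/w1c.png

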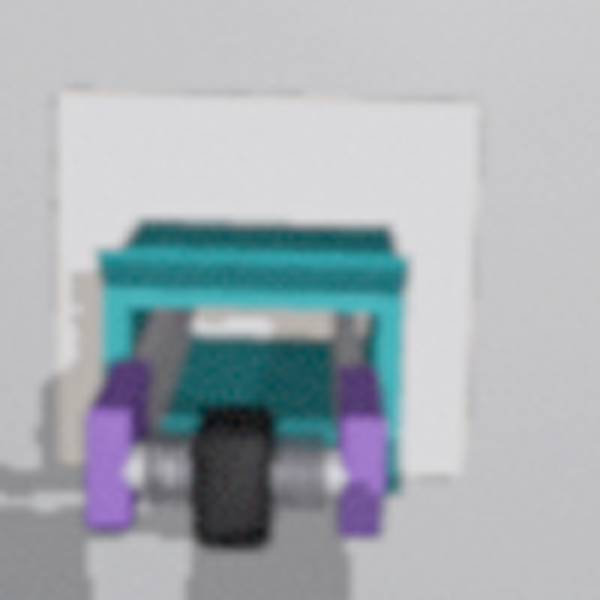

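View pics/w1r.png

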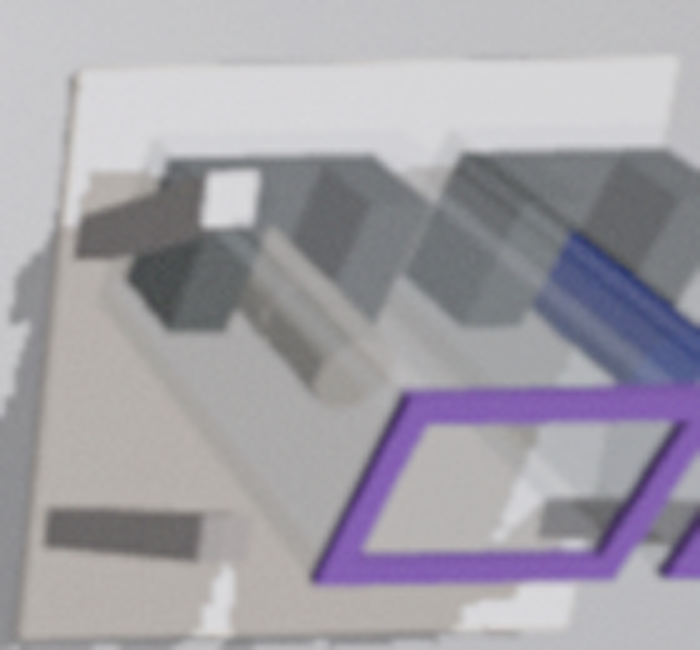

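View pics/s1c.png

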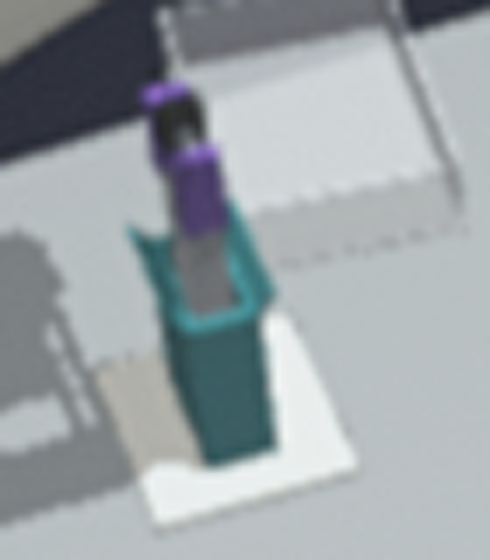

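```bash
python3 - <<'E'
from h import *
D=pickle.load(open("p1.pkl","rb"));w=D["wrist"];s=D["side"];t=D["top"]
W=lambda c,r:cu(c,r,225,125,6)
ow=[(w,W(60,92),(.05,.055,.006)),(w,W(480,102),(.05,-.055,.006)),(w,W(463,475),(-.05,-.055,.006))]
S=lambda c,r:cu(c,r,200,120,7)
os=[(s,S(160,527),(-.05,-.055,.006)),(s,S(355,465),(.05,-.055,.006))]
for n,o in (("w",ow),("s",os),("ws",ow+os)):
    q,r=fit(o,[.49,.3,-.04]);print(n,q.round(4),r.round(1).tolist())
print("tongs tops")
for u in [(88,405),(85,530),(383,408),(380,535)]: print(atz(w,W(*u),.193).round(4))
T=lambda c,r:cu(c,r,420,20,5)
orr=[(w,T(72,70),(.08,.085,.006)),(w,T(680,57),(.08,-.085,.006)),(w,T(22,640),(-.08,.085,.006))]
a=np.array([.866,0,.5]);m=np.array([-.035,.04,.146])
# rim outer corners: 34+12 by 56+12
sg=lambda i,j: tuple(m+a*i*.023+np.array([0,j*.034,0]))
orim=[(w,T(405,390),sg(1,1)),(w,T(315,582),sg(-1,1)),(w,T(615,577),sg(-1,-1))]
for n,o in (("plate",orr),("rim",orim),("both",orr+orim)):
    q,r=fit(o,[.6,0,-.02]);print(n,q.round(4),r.round(1).tolist())
E
```

```text
w [ 0.4891  0.3109 -0.0663] [[-1.1, -0.4], [0.7, -0.1], [0.4, 0.6]]
s [ 0.4859  0.3125 -0.0351] [[-0.4, 0.2], [0.4, -0.2]]
ws [ 0.4889  0.311  -0.0671] [[-1.2, -0.3], [0.6, 0.1], [0.3, 0.8], [-0.0, -0.0], [1.0, 0.3]]
tongs tops
[0.5027 0.3352 0.193 ]
[0.4806 0.3374 0.193 ]
[0.5002 0.2852 0.193 ]
[0.4776 0.2864 0.193 ]
plate [ 0.5958 -0.0149 -0.0165] [[0.5, -0.1], [0.5, -0.7], [-1.0, 1.1]]
rim [ 0.5977 -0.0149 -0.0171] [[0.7, 0.6], [-0.2, -0.1], [-0.5, -0.5]]
both [ 0.5969 -0.0149 -0.0183] [[0.6, -1.1], [0.7, -1.5], [-1.0, 0.3], [0.6, 1.3], [-0.4, 0.5], [-0.7, 0.2]]
```

```bash
python3 - <<'E'
from h import *
go([.49,.311,.152],down(-.055))
E
```

```text
at [0.4997 0.2959 0.3594] rot [[0.999, -0.042, 0.001], [-0.042, -0.999, -0.001], [0.001, 0.001, -1.0]] F [-0.6  0.3  0.1] w 0.0868 t 3.17
shift cm [-1.05, -1.48, 20.74] turn [0.0006, -0.0011, 0.0128] rows 3.3
```

Emit:
{"name": "play_rows", "arguments": {
  "moves": [
    [[-1.05,-1.48,5],[0,0,0.013],8.7],
    [[-1.05,-1.48,10],[0,0,0.013],8.7],
    [[-1.05,-1.48,12],[0,0,0.013],8.7],
    [[-1.05,-1.48,12],[0,0,0.013],8.7]
  ]
}}

```text
time: 3.68
ee_pos: [0.4899, 0.3109, 0.2392]
eef_rot: [1.0, -0.028, -0.0, 0.001]
ft_force: [1.1, 0.1, 0.2]
width: 0.087
```

```bash
python3 - <<'E'
from h import *
from bench import *
p=camera("wrist");pickle.dump(p,open("p2.pkl","wb"))
go([.49,.311,.152],down(-.055))
crop(p,0,0,560,420,1.4,"pics/w2.png")
E
```

```text
at [0.4902 0.3117 0.2405] rot [[0.998, -0.055, 0.001], [-0.055, -0.998, 0.0], [0.001, -0.0, -1.0]] F [ 0.2 -0.5  0.8] w 0.0871 t 3.73
shift cm [-0.03, 0.08, 8.85] turn [-0.0004, -0.0014, 0.0] rows 1.4
```

View pics/w2.png

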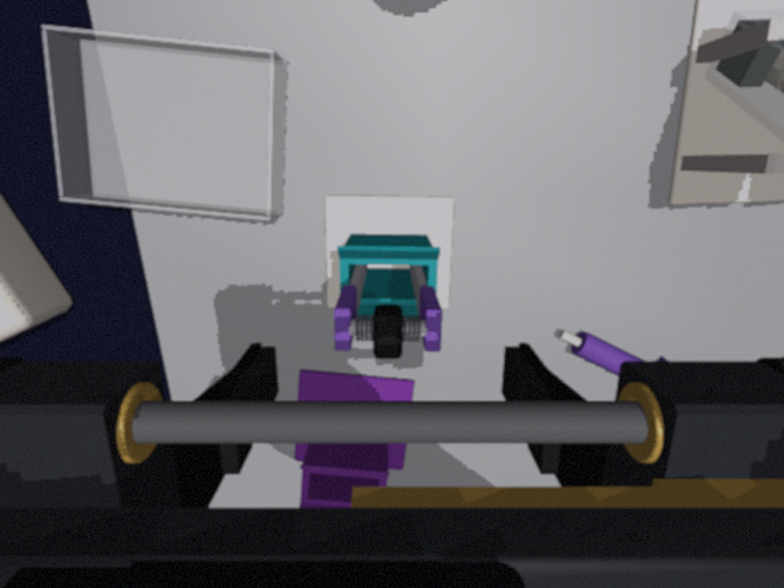

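```bash
python3 - <<'E'
from h import *
p=pickle.load(open("p2.pkl","rb"))
crop(p,220,150,120,120,5,"pics/w2c.png",.7)
W=lambda c,r:cu(c,r,0,0,1.4)
for u in [(336,310),(336,349),(440,310),(440,349)]: print(atz(p,W(*u),.193).round(4))
E
```

```text
[0.5011 0.3347 0.193 ]
[0.4812 0.3365 0.193 ]
[0.4984 0.2856 0.193 ]
[0.4785 0.2861 0.193 ]
```

View pics/w2c.png

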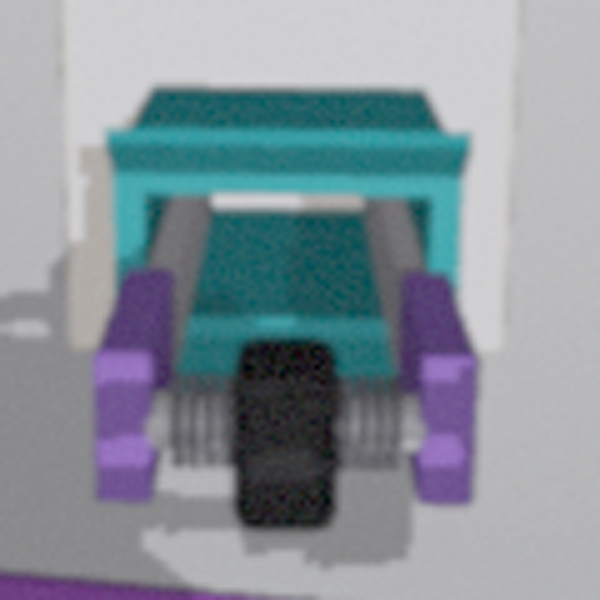

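Emit:
{"name": "play_rows", "arguments": {
  "moves": [
    [[0,0.1,4],[0,0,0],8.7],
    [[0,0.1,7],[0,0,0],8.7],
    [[0,0.1,8.8],[0,0,0],8.7],
    [[0,0.1,8.8],[0,0,0],8.7],
    [[0,0.1,8.8],[0,0,0],6.0],
    [[0,0.1,8.8],[0,0,0],5.0],
    [[0,0.1,8.8],[0,0,0],4.4],
    [[0,0.1,8.8],[0,0,0],4.4]
  ],
  "grip_force": 25
}}

```text
time: 4.72
ee_pos: [0.4893, 0.3114, 0.1512]
eef_rot: [1.0, -0.027, 0.0, -0.0]
ft_force: [0.3, 0.5, -0.0]
width: 0.0551
```

Emit:
{"name": "play_rows", "arguments": {
  "moves": [
    [[0,0,0],[0,0,0],4.4],
    [[0,0,0],[0,0,0],4.4]
  ]
}}

```text
time: 4.97
ee_pos: [0.4894, 0.3114, 0.1512]
eef_rot: [1.0, -0.027, 0.0, -0.0]
ft_force: [0.3, 0.0, 1.7]
width: 0.0449
```

```bash
python3 - <<'E'
from h import *
from bench import *
p=camera("wrist")
go([.49,.311,.36],down(-.055))
crop(p,0,0,560,420,1.4,"pics/w3.png")
E
```

```text
at [0.4893 0.3114 0.1511] rot [[0.999, -0.053, 0.0], [-0.053, -0.999, 0.0], [0.0, -0.0, -1.0]] F [ 0.2 -0.3  2. ] w 0.0445 t 5.03
shift cm [0.08, 0.03, -20.89] turn [-0.0, -0.0003, 0.0018] rows 3.3
```

View pics/w3.png

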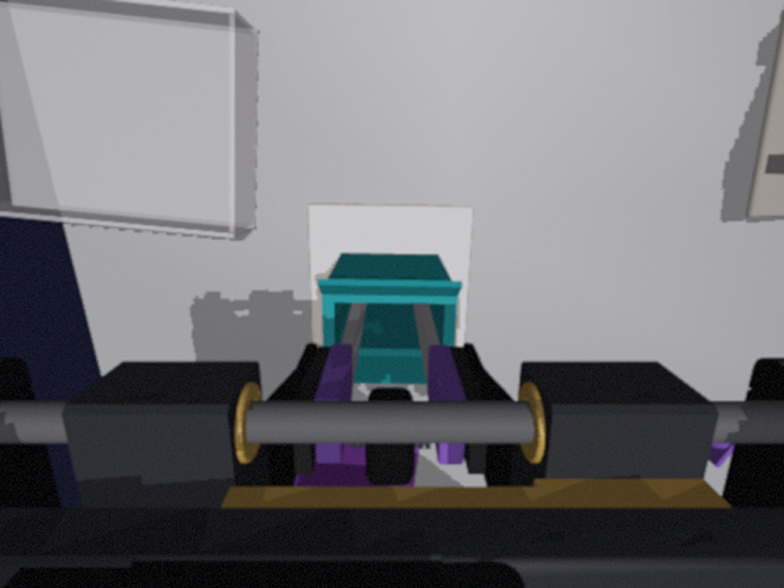

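Emit:
{"name": "play_rows", "arguments": {
  "moves": [
    [[0,0,-1],[0,0,0],4.3],
    [[0,0,-3],[0,0,0],4.3],
    [[0,0,-6],[0,0,0],4.3],
    [[0,0,-10],[0,0,0],4.3],
    [[0,0,-14.5],[0,0,0],4.3],
    [[0,0,-19],[0,0,0],4.3],
    [[0,0,-22],[0,0,0],4.3],
    [[0,0,-22],[0,0,0],4.3]
  ]
}}

```text
time: 6.02
ee_pos: [0.4893, 0.3123, 0.3744]
eef_rot: [1.0, -0.026, 0.002, -0.001]
ft_force: [-0.3, 0.2, -3.0]
width: 0.0431
```

```bash
python3 - <<'E'
from h import *
from bench import *
q=(.5968,-.0149,-.018)
a=np.array([.866,0,.5]);u=np.array([-.5,0,.866])
Rz=R.from_euler('z',q[2]); base=np.array([q[0],q[1],0])
m=np.array([-.035,.04,.146])
def T(du,da,dy=0): return base+Rz.apply(m+u*du+a*da+np.array([0,dy,0]))  # point at du above mouth
rot=Rz*R.from_euler('y',-np.pi/6)*R.from_rotvec([np.pi,0,0])
print("tool z",rot.apply([0,0,1]),"want",-Rz.apply(u))
p=T(.05+.146,-.004); print("TCP hover (tips 50 above mouth)",p, "grip deep",T(-.107+.146,-.005))
go(p,rot)
E
```

```text
tool z [ 0.499919   -0.00899951 -0.8660254 ] want [ 0.499919   -0.00899951 -0.866     ]
TCP hover (tips 50 above mouth) [0.46107807 0.02754974 0.313736  ] grip deep [0.53869949 0.0261524  0.177274  ]
at [0.4893 0.3123 0.3744] rot [[0.999, -0.053, 0.004], [-0.053, -0.999, 0.003], [0.004, -0.003, -1.0]] F [-0.3  0.2 -3. ] w 0.0431 t 6.03
shift cm [-1.34, 28.6, 5.97] turn [0.0063, 0.5199, -0.0345] rows 4.7
```

Emit:
{"name": "play_rows", "arguments": {
  "moves": [
    [[-0.3,5,1],[0,0.1,0],4.3],
    [[-0.6,10,2],[0,0.19,-0.01],4.3],
    [[-0.9,15,3],[0,0.28,-0.02],4.3],
    [[-1.1,20,4],[0,0.36,-0.025],4.3],
    [[-1.2,25,5],[0,0.44,-0.03],4.3],
    [[-1.34,28.6,6],[0.006,0.52,-0.034],4.3],
    [[-1.34,28.6,6],[0.006,0.52,-0.034],4.3],
    [[-1.34,28.6,6],[0.006,0.52,-0.034],4.3]
  ]
}}

```text
time: 7.02
ee_pos: [0.4604, 0.0272, 0.3109]
eef_rot: [0.966, -0.008, 0.257, 0.004]
ft_force: [-0.2, 0.3, -1.8]
width: 0.0433
```

```bash
cat > rk.py <<'E'
from h import *
q=(.5968,-.0149,-.018)
a=np.array([.866,0,.5]);u=np.array([-.5,0,.866])
Rz=R.from_euler('z',q[2]); base=np.array([q[0],q[1],0])
m=np.array([-.035,.04,.146])
def T(du,da,dy=0): return base+Rz.apply(m+u*du+a*da+np.array([0,dy,0]))
rot=Rz*R.from_euler('y',-np.pi/6)*R.from_rotvec([np.pi,0,0])
E
python3 - <<'E'
from rk import *
from bench import *
D={n:camera(n) for n in ["wrist","top","side"]};pickle.dump(D,open("p3.pkl","wb"))
go(T(.196,-.004),rot)
crop(D["wrist"],0,0,560,420,1.4,"pics/w4.png")
crop(D["side"],220,110,150,150,4,"pics/s4.png",.7)
crop(D["top"],220,130,130,110,6,"pics/t4.png",.7)
E
```

```text
at [0.4609 0.0275 0.3117] rot [[0.867, -0.018, 0.497], [-0.013, -1.0, -0.012], [0.498, 0.004, -0.867]] F [ 0.6 -0.3 -2.9] w 0.043 t 7.17
shift cm [0.11, -0.01, -0.17] turn [0.0031, 0.0028, 0.0022] rows 0.0
```

View pics/w4.png

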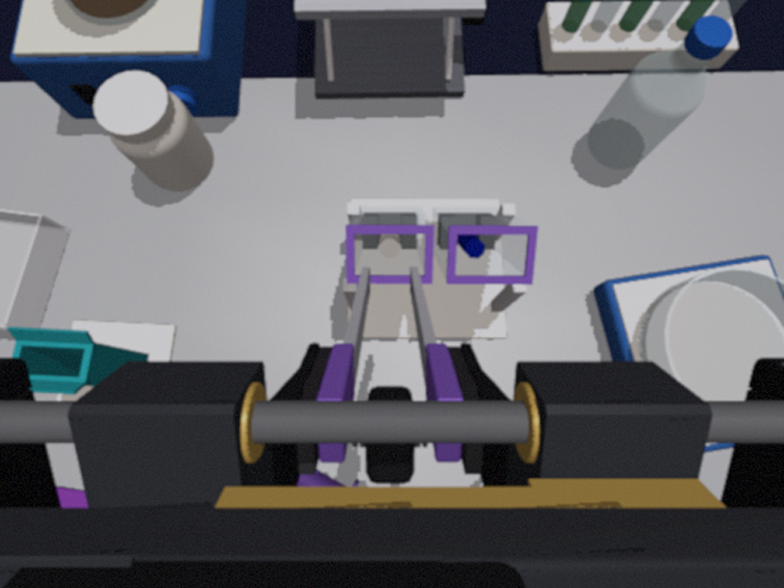

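View pics/s4.png

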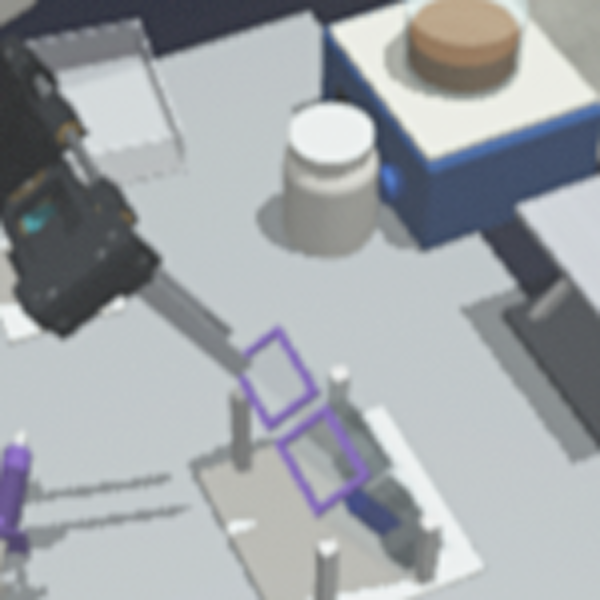

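View pics/t4.png

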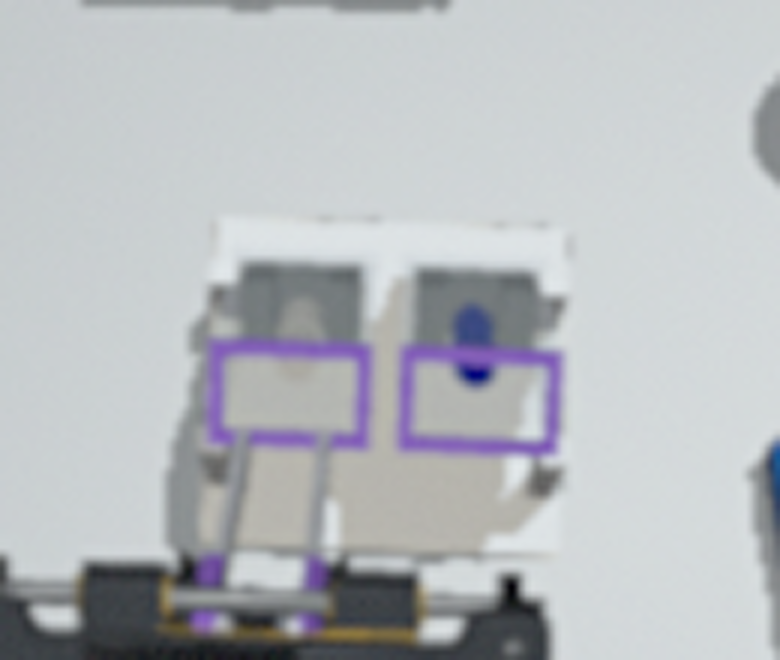

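```bash
python3 - <<'E'
from rk import *
D=pickle.load(open("p3.pkl","rb"))
p=D["wrist"]
im=cv2.cvtColor(p["frame"],cv2.COLOR_RGB2BGR)
c0,r0,s=235,140,6
im=cv2.resize(im[r0:r0+75,c0:c0+100+30],None,fx=s,fy=s,interpolation=cv2.INTER_CUBIC)
ee=np.array([.4609,.0275,.3117]);tz=np.array([.497,-.012,-.867]);ty=np.array([-.018,-1,.004]);tx=np.array([.867,-.013,.498])
tip=ee+.146*tz
pts=[tip+sgn*ty*(.0135+k) +tx*j for sgn in(1,-1) for k in (0,.005) for j in (-.008,.008)]
for X in proj(p,np.array(pts)): cv2.circle(im,tuple(int(v) for v in ((X-[c0,r0]+.5)*s-.5)),3,(0,255,0),-1)
rim=[T(0,i*.023,j*.034) for i,j in((1,1),(1,-1),(-1,-1),(-1,1))]+[T(0,i*.017,j*.028) for i,j in((1,1),(1,-1),(-1,-1),(-1,1))]
for X in proj(p,np.array(rim)): cv2.circle(im,tuple(int(v) for v in ((X-[c0,r0]+.5)*s-.5)),3,(0,0,255),-1)
X=proj(p,np.array([T(-.07,-.008)]))[0];cv2.circle(im,tuple(int(v) for v in ((X-[c0,r0]+.5)*s-.5)),4,(255,255,0),-1)
cv2.imwrite("pics/ov.png",im)
p=D["side"];c0,r0=270,180
im=cv2.cvtColor(p["frame"],cv2.COLOR_RGB2BGR);im=cv2.resize(im[r0:r0+70,c0:c0+70],None,fx=8,fy=8,interpolation=cv2.INTER_CUBIC)
for P,c in((pts,(0,255,0)),(rim,(0,0,255))):
  for X in proj(p,np.array(P)): cv2.circle(im,tuple(int(v) for v in ((X-[c0,r0]+.5)*8-.5)),3,c,-1)
cv2.imwrite("pics/ov2.png",im)
E
```

```text
(no output)
```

View pics/ov.png

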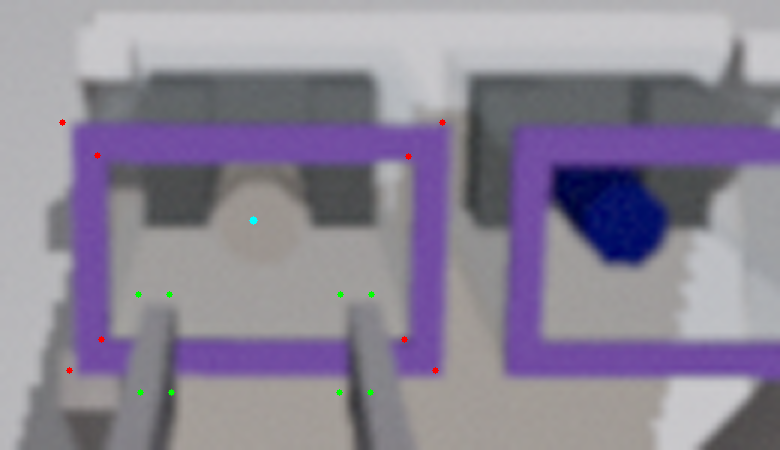

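View pics/ov2.png

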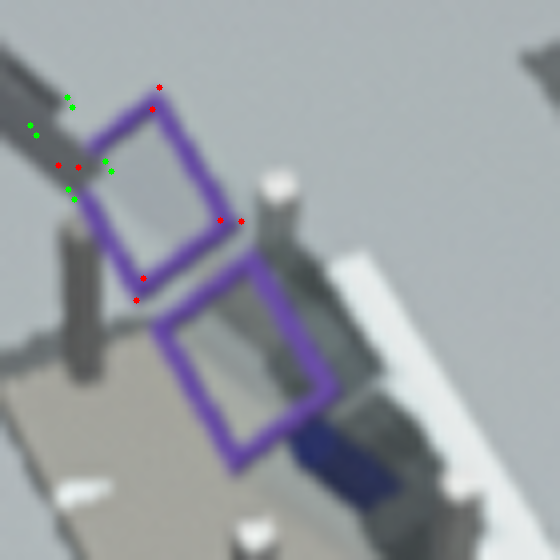

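Emit:
{"name": "play_rows", "arguments": {
  "moves": [
    [[0.1,0,2],[0.003,0.003,0.002],4.4],
    [[0.1,0,4],[0.003,0.003,0.002],4.4],
    [[0.1,0,6],[0.003,0.003,0.002],4.4],
    [[0.1,0,8],[0.003,0.003,0.002],4.4],
    [[0.1,0,9],[0.003,0.003,0.002],4.4],
    [[0.1,0,9],[0.003,0.003,0.002],4.4]
  ]
}}

```text
time: 7.92
ee_pos: [0.5062, 0.0257, 0.2332]
eef_rot: [0.966, -0.009, 0.258, 0.002]
ft_force: [-0.2, 0.2, -2.2]
width: 0.0442
```

```bash
python3 - <<'E'
from rk import *
from bench import *
D={n:camera(n) for n in ["wrist","side"]};pickle.dump(D,open("p4.pkl","wb"))
go(T(-.108+.146,-.004),rot)
crop(D["wrist"],210,120,150,150,5,"pics/w5.png",.8)
crop(D["side"],250,160,100,100,6,"pics/s5.png",.7)
E
```

```text
at [0.5064 0.0255 0.2341] rot [[0.866, -0.019, 0.5], [-0.017, -1.0, -0.009], [0.5, -0.001, -0.866]] F [ 0.2 -0.5 -2.4] w 0.0443 t 8.03
shift cm [0.05, -0.12, 6.64] turn [0.0001, -0.0002, -0.0013] rows 1.1
```

View pics/w5.png

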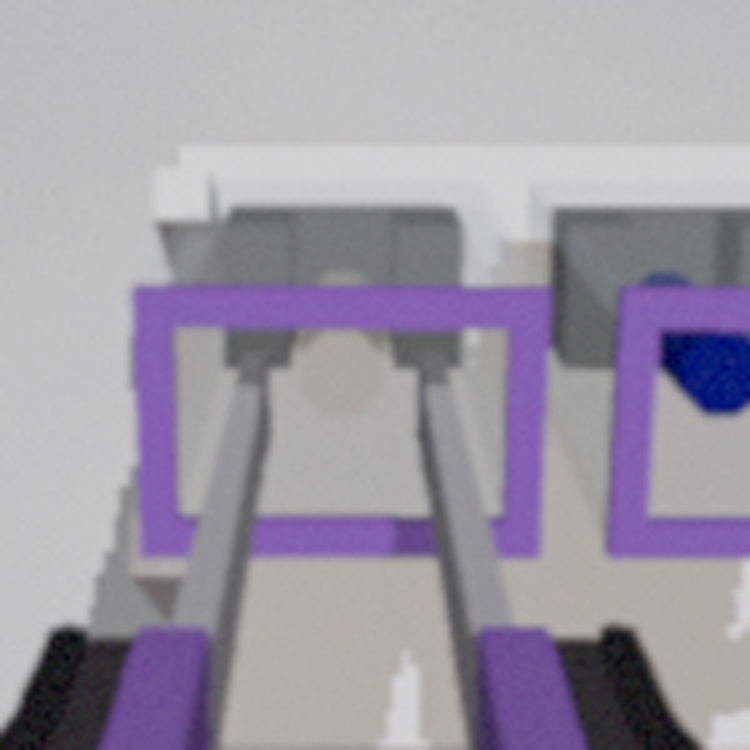

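View pics/s5.png

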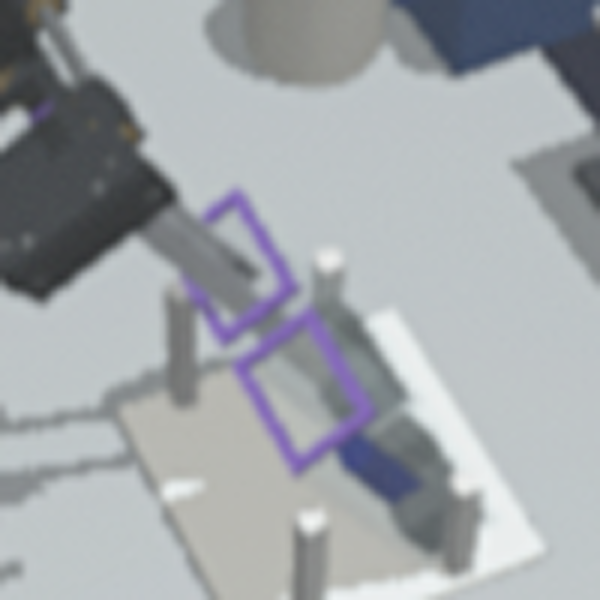

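Emit:
{"name": "play_rows", "arguments": {
  "moves": [
    [[0.05,0,1.5],[0,0,0],4.4],
    [[0.05,0,3],[0,0,0],4.4],
    [[0.05,0,4.5],[0,0,0],4.4],
    [[0.05,0,5.5],[0,0,0],4.4],
    [[0.05,0,6.2],[0,0,0],4.4],
    [[0.05,0,6.5],[0,0,0],4.4],
    [[0.05,0,6.5],[0,0,0],4.4]
  ]
}}

```text
time: 8.9
ee_pos: [0.5391, 0.0248, 0.1773]
eef_rot: [0.966, -0.009, 0.258, 0.002]
ft_force: [-0.0, 0.5, -2.8]
width: 0.0441
```

```bash
python3 - <<'E'
from rk import *
from bench import *
D={n:camera(n) for n in ["wrist"]};pickle.dump(D,open("p5.pkl","wb"))
go(T(-.108+.146,-.004),rot)
crop(D["wrist"],200,100,160,150,5,"pics/w6.png",.8)
E
```

```text
at [0.5392 0.0248 0.1776] rot [[0.866, -0.019, 0.5], [-0.017, -1.0, -0.009], [0.5, -0.001, -0.866]] F [ 0.3  0.1 -2.2] w 0.0443 t 8.95
shift cm [0.04, -0.14, 0.1] turn [0.0002, 0.0002, -0.0015] rows 0.0
```

View pics/w6.png

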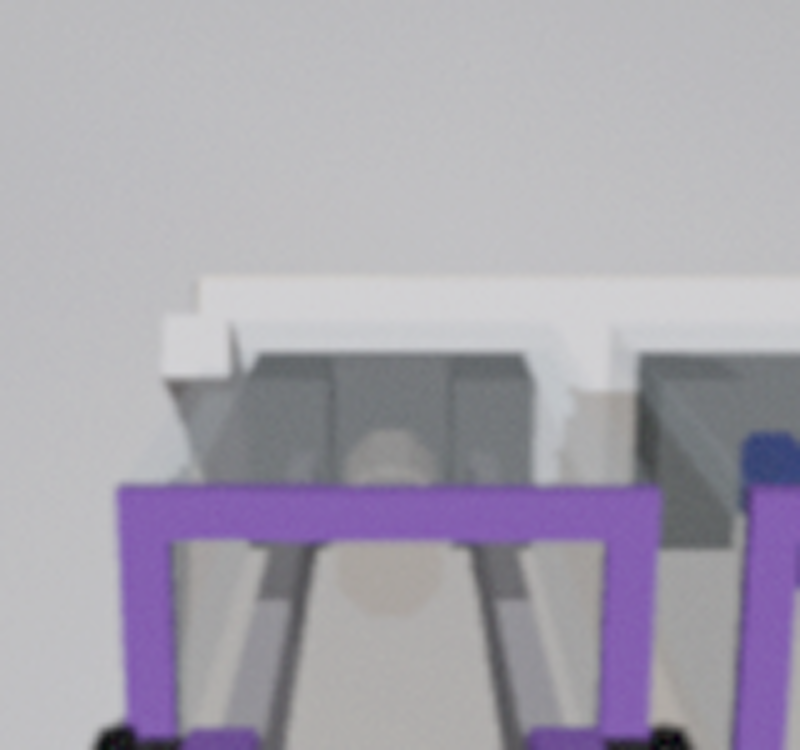

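Emit:
{"name": "play_rows", "arguments": {
  "moves": [
    [[0,0,0],[0,0,0],3.8],
    [[0,0,0],[0,0,0],3.3],
    [[0,0,0],[0,0,0],3.0],
    [[0,0,0],[0,0,0],3.0],
    [[0,0,0],[0,0,0],3.0]
  ],
  "grip_force": 40
}}

```text
time: 9.57
ee_pos: [0.5392, 0.0248, 0.1776]
eef_rot: [0.966, -0.009, 0.259, 0.002]
ft_force: [-1.9, 0.4, 0.3]
width: 0.032
```

Emit:
{"name": "play_rows", "arguments": {
  "moves": [
    [[0,0,0],[0,0,0],3.0],
    [[0,0,0],[0,0,0],3.0]
  ]
}}

```text
time: 9.82
ee_pos: [0.5392, 0.0248, 0.1775]
eef_rot: [0.966, -0.009, 0.259, 0.002]
ft_force: [-1.8, 0.2, 2.0]
width: 0.0324
```

```bash
python3 - <<'E'
from rk import *
from bench import *
D={n:camera(n) for n in ["wrist"]};pickle.dump(D,open("p5.pkl","wb"))
go(T(-.108+.146,-.004),rot)
crop(D["wrist"],200,100,160,150,5,"pics/w7.png",.8)
E
```

```text
at [0.5393 0.0248 0.1776] rot [[0.866, -0.019, 0.5], [-0.017, -1.0, -0.009], [0.5, -0.001, -0.866]] F [-3.4 -0.9  3. ] w 0.0326 t 9.88
shift cm [0.04, -0.14, 0.1] turn [0.0002, 0.0002, -0.0015] rows 0.0
```

View pics/w7.png

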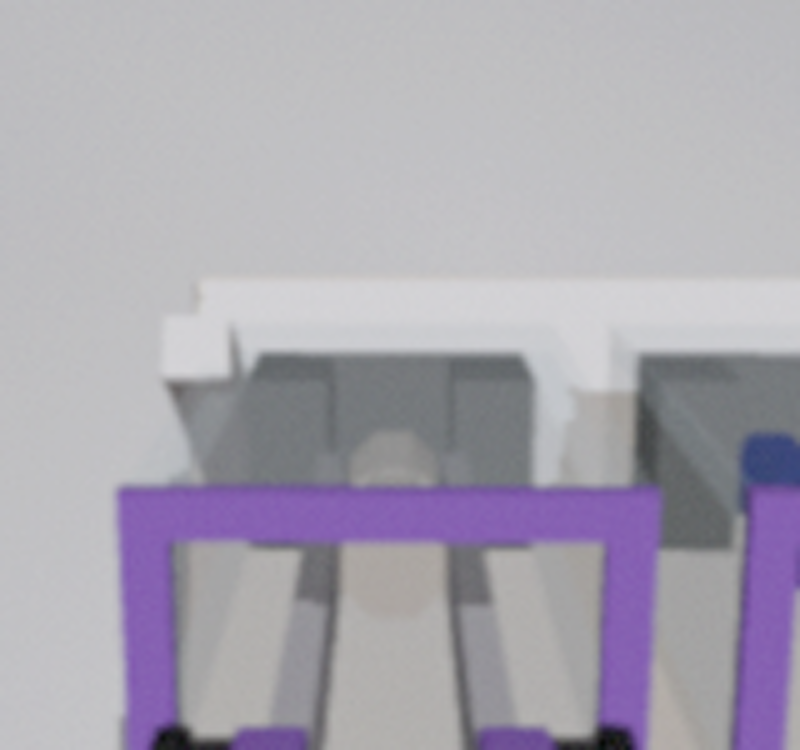

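Emit:
{"name": "play_rows", "arguments": {
  "moves": [
    [[0.1,0,-1],[0,0,0],3.0],
    [[0.15,0,-2],[0,0,0],3.0],
    [[0.2,0,-4],[0,0,0],3.0],
    [[0.2,0,-6],[0,0,0],3.0],
    [[0.2,0,-8.5],[0,0,0],3.0],
    [[0.2,0,-11],[0,0,0],3.0],
    [[0.2,0,-11],[0,0,0],3.0]
  ]
}}

```text
time: 10.75
ee_pos: [0.4861, 0.026, 0.2758]
eef_rot: [0.965, -0.009, 0.26, 0.003]
ft_force: [-0.6, -0.4, -2.3]
width: 0.0322
```

```bash
python3 - <<'E'
from rk import *
from bench import *
D={n:camera(n) for n in ["wrist","side"]};pickle.dump(D,open("p6.pkl","wb"))
go(T(.196,-.004),rot)
crop(D["wrist"],200,100,160,150,5,"pics/w8.png",.8)
crop(D["side"],250,140,100,100,6,"pics/s8.png",.8)
E
```

```text
at [0.4858 0.0258 0.2733] rot [[0.866, -0.019, 0.5], [-0.017, -1.0, -0.009], [0.5, -0.0, -0.866]] F [ 0.   0.  -2.6] w 0.0325 t 10.85
shift cm [-0.12, -0.13, -4.74] turn [0.0003, 0.0005, -0.0012] rows 0.8
```

View pics/w8.png

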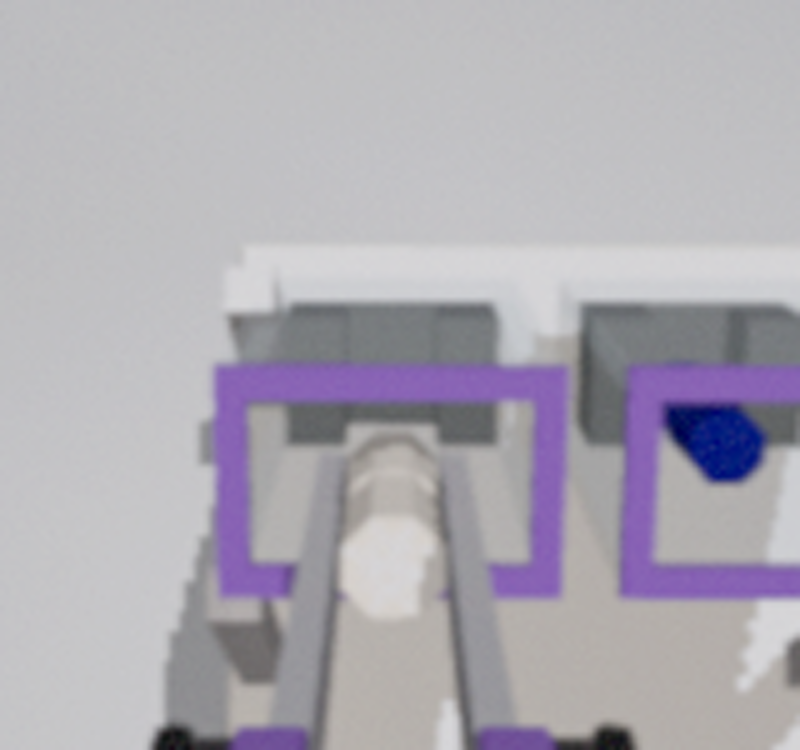

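View pics/s8.png

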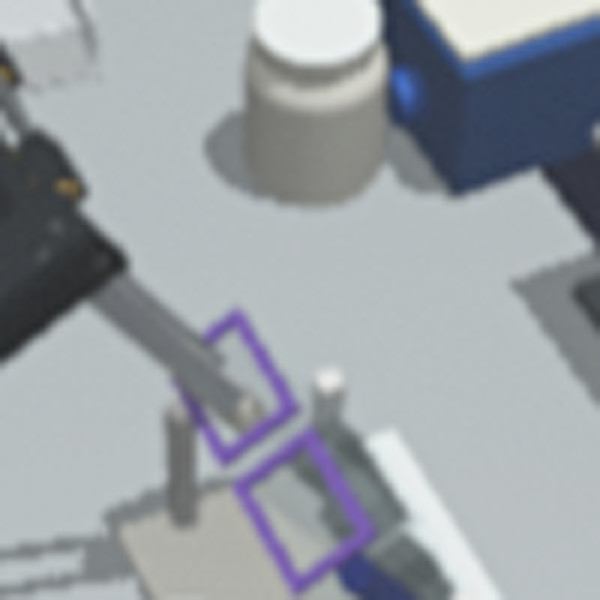

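Emit:
{"name": "play_rows", "arguments": {
  "moves": [
    [[0,0,-2.5],[0,0,0],3.0],
    [[0,0,-5],[0,0,0],3.0],
    [[0,0,-8],[0,0,0],3.0],
    [[0,0,-8],[0,0,0],3.0],
    [[0,0,-8],[0,0,0],3.0]
  ]
}}

```text
time: 11.48
ee_pos: [0.4484, 0.0279, 0.3422]
eef_rot: [0.966, -0.008, 0.257, 0.002]
ft_force: [0.2, 0.6, -2.5]
width: 0.0322
```

```bash
python3 - <<'E'
from rk import *
from bench import *
D={n:camera(n) for n in ["wrist","side","top"]};pickle.dump(D,open("p7.pkl","wb"))
go(T(.26,-.004),rot)
crop(D["wrist"],0,0,560,420,1.4,"pics/w9.png",.8)
crop(D["side"],240,110,110,100,6,"pics/s9.png",.8)
crop(D["top"],340,185,90,90,6,"pics/t9.png",.8)
E
```

```text
at [0.4483 0.0274 0.3417] rot [[0.868, -0.018, 0.496], [-0.016, -1.0, -0.009], [0.496, -0.0, -0.868]] F [-0.7  0.1 -2.3] w 0.0324 t 11.62
shift cm [-0.3, -0.04, -3.33] turn [-0.0004, 0.0042, -0.0002] rows 0.5
```

View pics/w9.png

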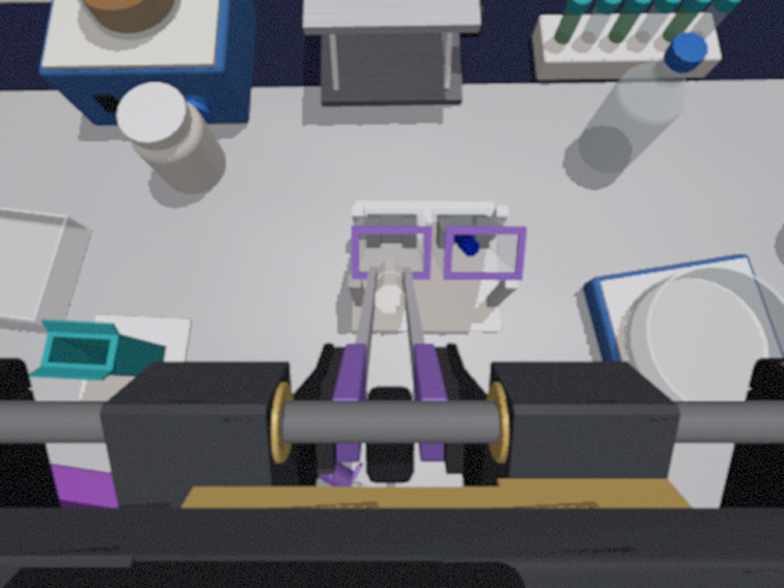

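View pics/s9.png

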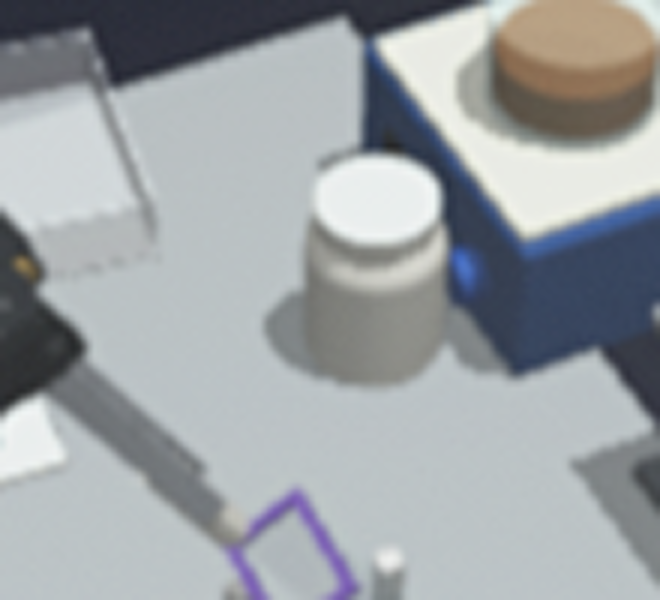

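View pics/t9.png

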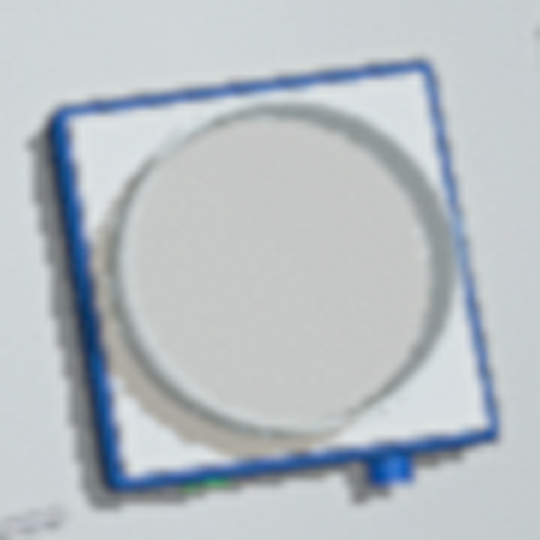

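```bash
python3 - <<'E'
from rk import *
D=pickle.load(open("p7.pkl","rb"));t=D["top"]
C=lambda c,r:cu(c,r,340,185,6)
print("rim",atz(t,C(285,268),.085),"floor disc",atz(t,C(282,270),.046))
for k in [(60,110),(428,62),(497,437),(118,487),(276,274)]: print(atz(t,C(*k),.04).round(3))
# bar overlay
ee=np.array([.4483,.0274,.3417]);tz=np.array([.496,-.009,-.868]);ty=np.array([-.018,-1,0]);tx=np.array([.868,-.016,.496])
tip=ee+.146*tz
for nm,c0,r0,w,h,s in (("wrist",230,160,110,110,6),("side",240,150,80,80,8)):
    p=D[nm];im=cv2.cvtColor(p["frame"],cv2.COLOR_RGB2BGR);im=cv2.resize(im[r0:r0+h,c0:c0+w],None,fx=s,fy=s,interpolation=cv2.INTER_CUBIC)
    P=[(tip+sg*ty*.009+j*tx*.008,(0,255,0)) for sg in(1,-1) for j in(1,-1)]
    ax=tip-tx*.0025
    P+=[(ax+tz*.033,(0,0,255)),(ax-tz*.037,(0,0,255)),(ax,(255,255,0))]
    for X,c in P:
        X=proj(p,X)[0];cv2.circle(im,tuple(int(v) for v in ((X-[c0,r0]+.5)*s-.5)),3,c,-1)
    cv2.imwrite(f"pics/b_{nm}.png",im)
E
```

```text
rim [ 0.48852318 -0.28891067  0.085     ] floor disc [ 0.49244765 -0.29703856  0.046     ]
[ 0.566 -0.198  0.04 ]
[ 0.591 -0.368  0.04 ]
[ 0.419 -0.393  0.04 ]
[ 0.394 -0.222  0.04 ]
[ 0.491 -0.296  0.04 ]
```

View pics/b_wrist.png

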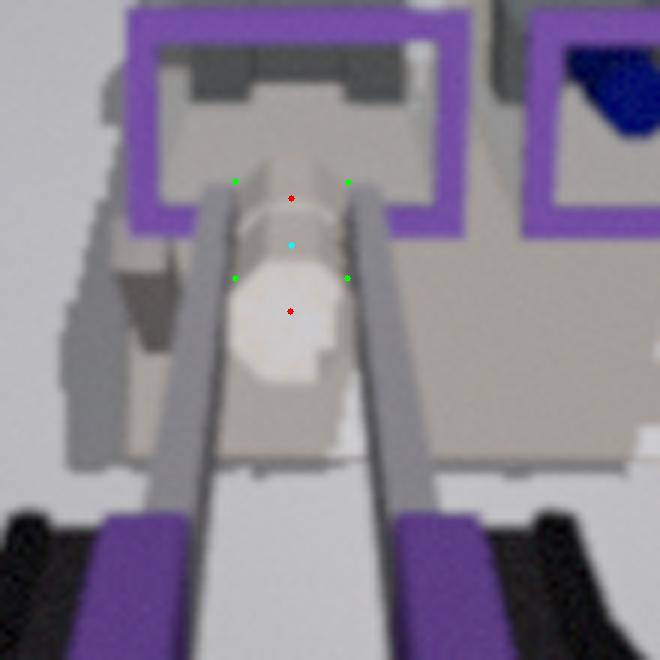

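View pics/b_side.png

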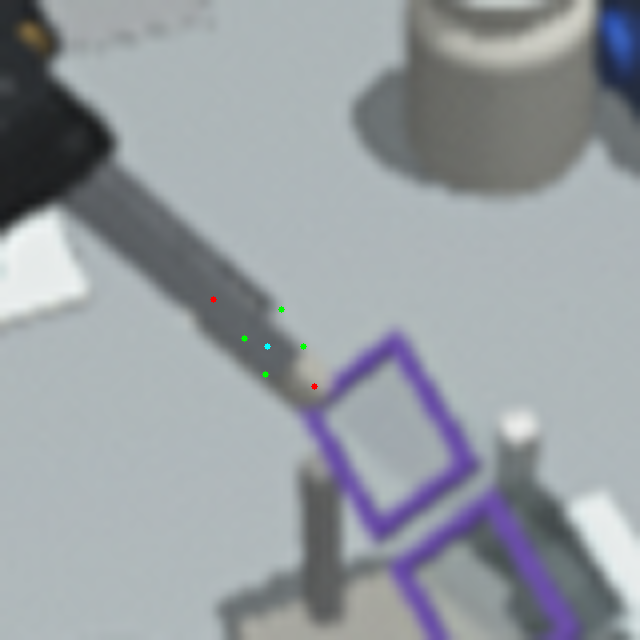

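```bash
cat > ds.py <<'E'
from rk import *
dc=np.array([.491,-.294,0]);L=.179;off=.003;yaw=-.018
def place(t,ez,dx=.030):
    rt=R.from_euler('z',yaw)*R.from_euler('y',-t)*R.from_rotvec([np.pi,0,0])
    M=rt.as_matrix(); e=dc+R.from_euler('z',yaw).apply([dx,0,0]);e[2]=ez
    return e-L*M[:,2]+off*M[:,0],rt
E
python3 - <<'E'
from ds import *
p,r=place(np.pi/6,.16);print(p);go(p,r)
p,r=place(np.pi/4,.13);print(p);go(p,r)
E
```

```text
[ 0.43410729 -0.29297582  0.31651855]
at [0.4483 0.0274 0.3417] rot [[0.868, -0.018, 0.496], [-0.016, -1.0, -0.009], [0.496, -0.0, -0.868]] F [-0.7  0.1 -2.3] w 0.0324 t 11.62
shift cm [-1.97, 32.06, 1.76] turn [-0.0004, 0.0042, -0.0002] rows 5.1
[ 0.39656451 -0.29229998  0.25869343]
at [0.4483 0.0274 0.3417] rot [[0.868, -0.018, 0.496], [-0.016, -1.0, -0.009], [0.496, -0.0, -0.868]] F [-0.7  0.1 -2.3] w 0.0324 t 11.62
shift cm [-8.1, 32.06, 4.92] turn [-0.0003, 0.266, -0.0002] rows 5.3
```

Emit:
{"name": "play_rows", "arguments": {
  "moves": [
    [[-0.3,4,0],[0,0,0],3.0],
    [[-0.7,9,0],[0,0,0],3.0],
    [[-1,14.5,0],[0,0,0],3.0],
    [[-1.3,20,0],[0,0,0],3.0],
    [[-1.6,25,0.5],[0,0,0],3.0],
    [[-2,29,1],[0,0.004,0],3.0],
    [[-2,32,1.7],[0,0.004,0],3.0],
    [[-2,32,1.7],[0,0.004,0],3.0]
  ]
}}

```text
time: 12.62
ee_pos: [0.4322, -0.2955, 0.3163]
eef_rot: [0.966, -0.012, 0.258, 0.003]
ft_force: [0.1, 1.3, -2.5]
width: 0.0326
```

```bash
python3 - <<'E'
from ds import *
p,r=place(np.pi/4,.13);print(p);go(p,r)
E
```

```text
[ 0.39656451 -0.29229998  0.25869343]
at [ 0.4322 -0.2955  0.3163] rot [[0.866, -0.024, 0.499], [-0.021, -1.0, -0.011], [0.499, -0.001, -0.866]] F [ 0.1  1.3 -2.5] w 0.0326 t 12.62
shift cm [-5.97, -0.23, 3.22] turn [0.0028, 0.2627, -0.0053] rows 1.4
```

Emit:
{"name": "play_rows", "arguments": {
  "moves": [
    [[-1.5,0,0.5],[0,0.065,0],3.0],
    [[-3,0,1.2],[0,0.13,0],3.0],
    [[-4.5,0,2],[0,0.2,0],3.0],
    [[-6,0,3.2],[0,0.262,0],3.0],
    [[-6,0,3.2],[0,0.262,0],3.0],
    [[-6,0,3.2],[0,0.262,0],3.0]
  ]
}}

```text
time: 13.38
ee_pos: [0.3979, -0.2924, 0.2615]
eef_rot: [0.924, -0.009, 0.383, 0.004]
ft_force: [0.0, -0.0, -3.0]
width: 0.0326
```

```bash
python3 - <<'E'
from ds import *
from bench import *
D={n:camera(n) for n in ["wrist","side","top"]};pickle.dump(D,open("p8.pkl","wb"))
p,r=place(np.pi/4,.0524);print(p);go(p,r)
print(read_state()["joint_positions"].round(2))
crop(D["wrist"],0,0,560,420,1.4,"pics/w10.png",.8)
crop(D["side"],240,250,130,130,5,"pics/s10.png",.8)
crop(D["top"],330,170,120,120,5,"pics/t10.png",.8)
E
```

```text
[ 0.39656451 -0.29229998  0.18109343]
at [ 0.398  -0.2926  0.2614] rot [[0.706, -0.019, 0.708], [-0.013, -1.0, -0.014], [0.708, 0.001, -0.706]] F [ 0.3 -0.1 -3.1] w 0.0328 t 13.53
shift cm [-5.79, -0.04, 5.57] turn [0.0015, -0.0017, -0.0] rows 1.3
[ 0.29 -0.44  0.54  2.27 -0.5   0.74 -0.46]
```

View pics/w10.png

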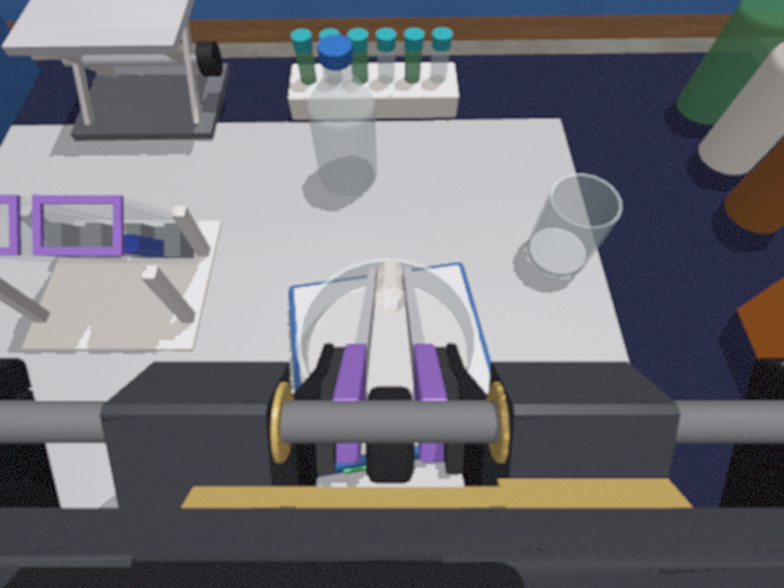

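View pics/s10.png

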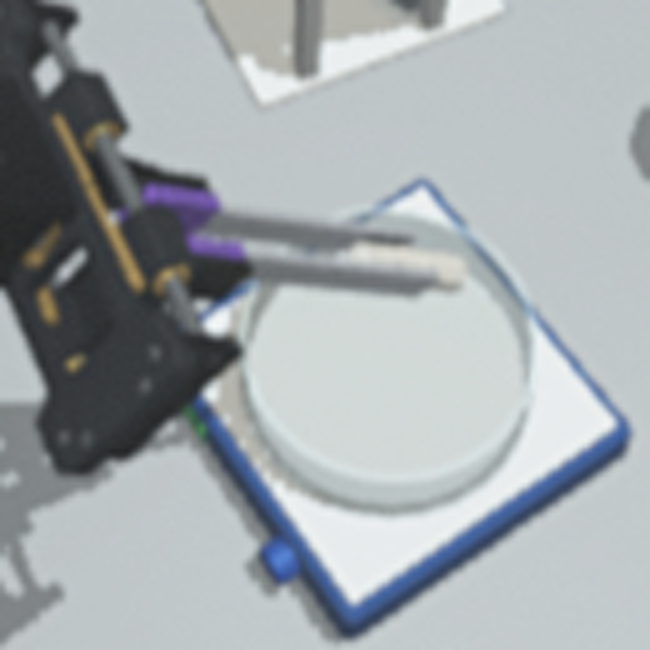

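View pics/t10.png

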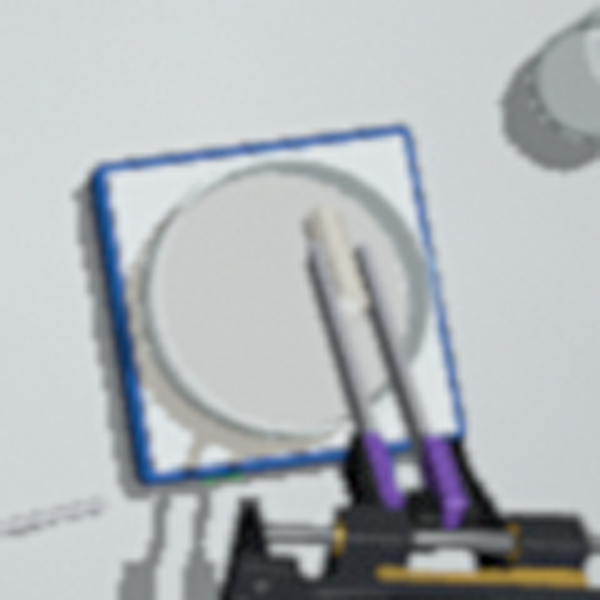

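Emit:
{"name": "play_rows", "arguments": {
  "moves": [
    [[-1,0,1],[0,0,0],3.0],
    [[-2.1,0,2.1],[0,0,0],3.0],
    [[-2.1,0,2.1],[0,0,0],3.0]
  ]
}}

```text
time: 13.9
ee_pos: [0.397, -0.2915, 0.2288]
eef_rot: [0.924, -0.009, 0.382, 0.003]
ft_force: [1.0, -0.2, -2.3]
width: 0.032
```

```bash
python3 - <<'E'
from ds import *
from bench import *
p,r=place(np.pi/4,.0524);print(p);go(p,r)
print(read_state()["joint_positions"].round(3))
E
```

```text
[ 0.39656451 -0.29229998  0.18109343]
at [ 0.397  -0.2915  0.2288] rot [[0.707, -0.019, 0.707], [-0.015, -1.0, -0.012], [0.707, -0.002, -0.708]] F [ 1.  -0.2 -2.3] w 0.032 t 13.9
shift cm [-3.4, 0.09, 3.34] turn [-0.0007, 0.0007, -0.002] rows 0.8
[ 0.246 -0.414  0.594  2.319 -0.541  0.687 -0.387]
```

```bash
python3 - <<'E'
from ds import *
t=np.radians(40)
for z in (.075,.058,.052):
    p,r=place(t,z);print(p);go(p,r)
E
```

```text
[ 0.40825256 -0.29251039  0.21405032]
at [ 0.397  -0.2915  0.2288] rot [[0.707, -0.019, 0.707], [-0.015, -1.0, -0.012], [0.707, -0.002, -0.708]] F [ 1.  -0.2 -2.3] w 0.032 t 13.9
shift cm [-0.25, 0.08, 1.84] turn [-0.0007, -0.0866, -0.002] rows 0.5
[ 0.40825256 -0.29251039  0.19705032]
at [ 0.397  -0.2915  0.2288] rot [[0.707, -0.019, 0.707], [-0.015, -1.0, -0.012], [0.707, -0.002, -0.708]] F [ 1.  -0.2 -2.3] w 0.032 t 13.9
shift cm [-1.45, 0.08, 3.04] turn [-0.0007, -0.0866, -0.002] rows 0.5
[ 0.40825256 -0.29251039  0.19105032]
at [ 0.397  -0.2915  0.2288] rot [[0.707, -0.019, 0.707], [-0.015, -1.0, -0.012], [0.707, -0.002, -0.708]] F [ 1.  -0.2 -2.3] w 0.032 t 13.9
shift cm [-1.87, 0.08, 3.46] turn [-0.0007, -0.0866, -0.002] rows 0.6
```

Emit:
{"name": "play_rows", "arguments": {
  "moves": [
    [[-0.1,0.05,1],[0,-0.045,0],3.0],
    [[-0.25,0.08,1.84],[0,-0.087,0],3.0],
    [[-0.85,0.08,2.4],[0,-0.087,0],3.0],
    [[-1.45,0.08,3.04],[0,-0.087,0],3.0],
    [[-1.45,0.08,3.04],[0,-0.087,0],3.0]
  ]
}}

```text
time: 14.52
ee_pos: [0.4081, -0.2929, 0.1978]
eef_rot: [0.939, -0.01, 0.343, 0.003]
ft_force: [-0.6, -0.1, -2.6]
width: 0.0325
```

```bash
python3 - <<'E'
from ds import *
from bench import *
D={n:camera(n) for n in ["wrist","side","top"]};pickle.dump(D,open("p9.pkl","wb"))
p,r=place(np.radians(40),.052);print(p);go(p,r)
print(read_state()["joint_positions"].round(3))
crop(D["side"],240,250,130,130,5,"pics/s11.png",.8)
crop(D["top"],330,170,120,120,5,"pics/t11.png",.8)
crop(D["wrist"],190,140,180,150,4,"pics/w11.png",.8)
E
```

```text
[ 0.40825256 -0.29251039  0.19105032]
at [ 0.4086 -0.2934  0.1991] rot [[0.764, -0.02, 0.645], [-0.015, -1.0, -0.012], [0.645, -0.0, -0.764]] F [ 0.2  1.  -2.7] w 0.0325 t 14.68
shift cm [-0.55, -0.09, 0.59] turn [0.0008, -0.0027, -0.0016] rows 0.1
[ 0.238 -0.314  0.564  2.294 -0.526  0.67  -0.425]
```

View pics/s11.png

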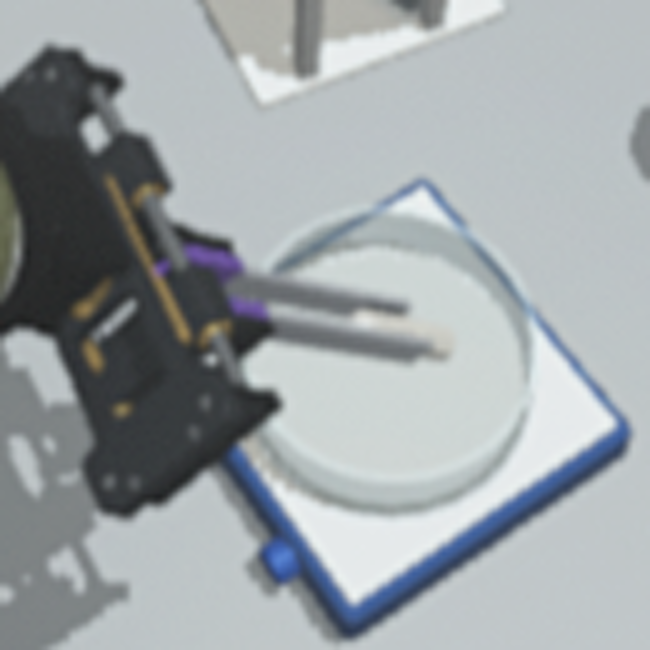

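View pics/t11.png

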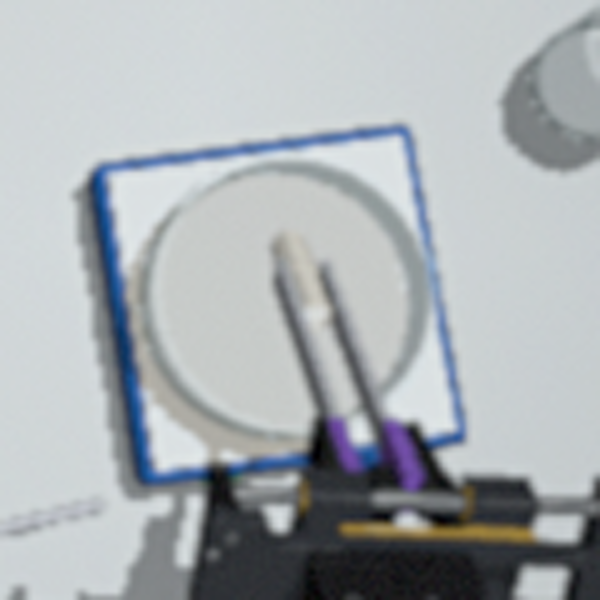

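View pics/w11.png

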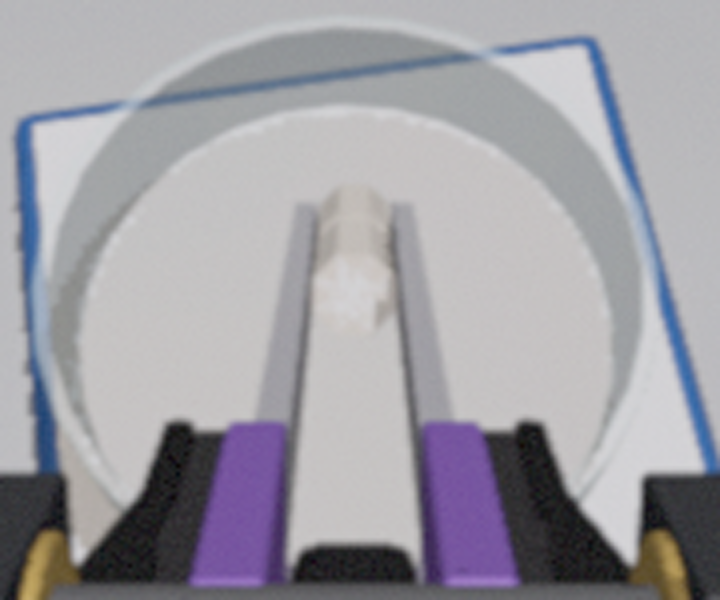

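Emit:
{"name": "play_rows", "arguments": {
  "moves": [
    [[-0.25,0,0.3],[0,0,0],3.0],
    [[-0.45,0,0.53],[0,0,0],3.0],
    [[-0.55,0,0.65],[0,0,0],3.0],
    [[-0.55,0,0.65],[0,0,0],3.0]
  ]
}}

```text
time: 15.18
ee_pos: [0.4087, -0.2934, 0.1904]
eef_rot: [0.939, -0.009, 0.343, 0.003]
ft_force: [0.2, -0.2, -1.4]
width: 0.0327
```

Emit:
{"name": "play_rows", "arguments": {
  "moves": [
    [[-0.1,0,0.11],[0,0,0],3.0],
    [[-0.1,0,0.11],[0,0,0],3.0]
  ]
}}

```text
time: 15.42
ee_pos: [0.4088, -0.2937, 0.1897]
eef_rot: [0.939, -0.009, 0.344, 0.003]
ft_force: [-5.0, 0.2, 6.4]
width: 0.0324
```

Emit:
{"name": "play_rows", "arguments": {
  "moves": [
    [[0.05,0,-0.05],[0,0,0],3.0],
    [[0.05,0,-0.05],[0,0,0],3.6],
    [[0.05,0,-0.05],[0,0,0],4.0],
    [[0.05,0,-0.05],[0,0,0],4.4],
    [[0.05,0,-0.05],[0,0,0],4.4],
    [[0.05,0,-0.05],[0,0,0],4.4],
    [[0.05,0,-0.05],[0,0,0],4.4]
  ]
}}

```text
time: 16.3
ee_pos: [0.4086, -0.2933, 0.1896]
eef_rot: [0.939, -0.009, 0.343, 0.003]
ft_force: [-0.0, 0.0, -2.6]
width: 0.0438
```

```bash
python3 - <<'E'
from ds import *
from bench import *
D={n:camera(n) for n in ["wrist","side","top"]};pickle.dump(D,open("p10.pkl","wb"))
go([.4,-.29,.3],rot)
crop(D["side"],240,250,130,130,5,"pics/s12.png",.8)
crop(D["wrist"],190,140,180,150,4,"pics/w12.png",.8)
E
```

```text
at [ 0.4086 -0.2933  0.1896] rot [[0.765, -0.019, 0.644], [-0.015, -1.0, -0.012], [0.644, -0.0, -0.765]] F [ 0.2  0.4 -3.1] w 0.044 t 16.45
shift cm [6.45, -0.31, -9.01] turn [0.0006, -0.1765, -0.0014] rows 1.8
```

View pics/s12.png

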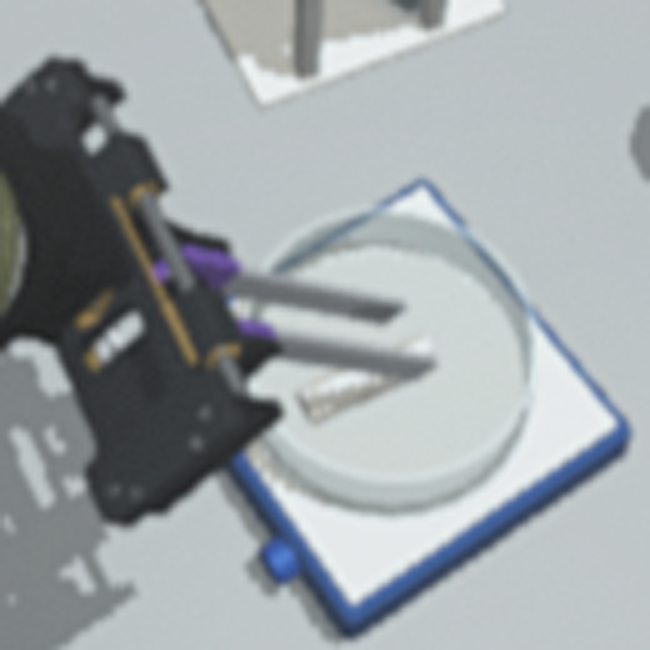

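View pics/w12.png

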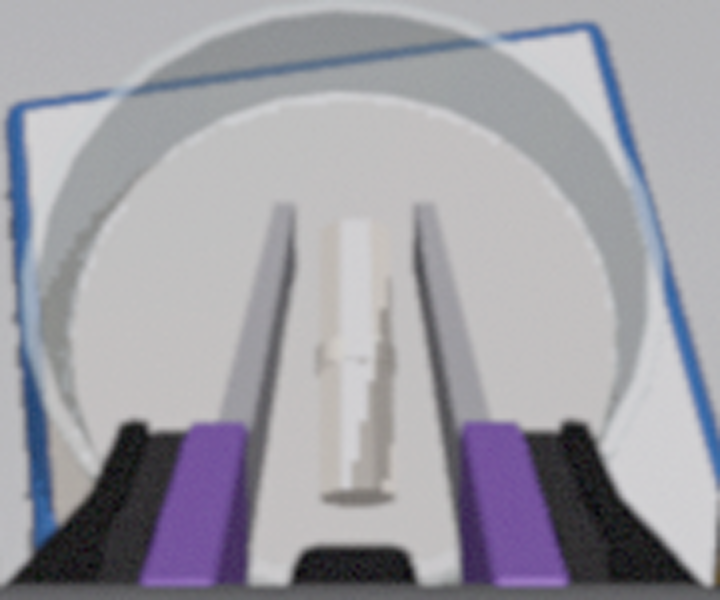

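Emit:
{"name": "play_rows", "arguments": {
  "moves": [
    [[0.65,0,-0.75],[0,0,0],4.3],
    [[2,0,-2.3],[0,0,0],4.3],
    [[4,0,-4.6],[0,0,0],4.3],
    [[6,0,-7],[0,0,0],4.3],
    [[9,0,-10.5],[0,0,0],4.3],
    [[11,0,-13],[0,0,0],4.3],
    [[11,0,-13],[0,0,0],4.3]
  ]
}}

```text
time: 17.32
ee_pos: [0.4094, -0.2942, 0.3634]
eef_rot: [0.939, -0.009, 0.345, 0.005]
ft_force: [0.1, -0.6, -3.0]
width: 0.0429
```

```bash
python3 - <<'E'
from ds import *
from bench import *
D={n:camera(n) for n in ["side","top"]};pickle.dump(D,open("p11.pkl","wb"))
go([.47,0.0,.39],down(-.053))
crop(D["side"],200,200,200,180,4,"pics/s13.png",.8)
crop(D["top"],330,170,120,120,5,"pics/t13.png",.8)
E
```

```text
at [ 0.4087 -0.2933  0.3594] rot [[0.765, -0.02, 0.644], [-0.015, -1.0, -0.012], [0.644, -0.0, -0.765]] F [ 0.7 -0.  -3.2] w 0.0431 t 17.43
shift cm [6.21, -29.45, 1.24] turn [-0.012, -0.6995, 0.0318] rows 4.8
```

View pics/s13.png

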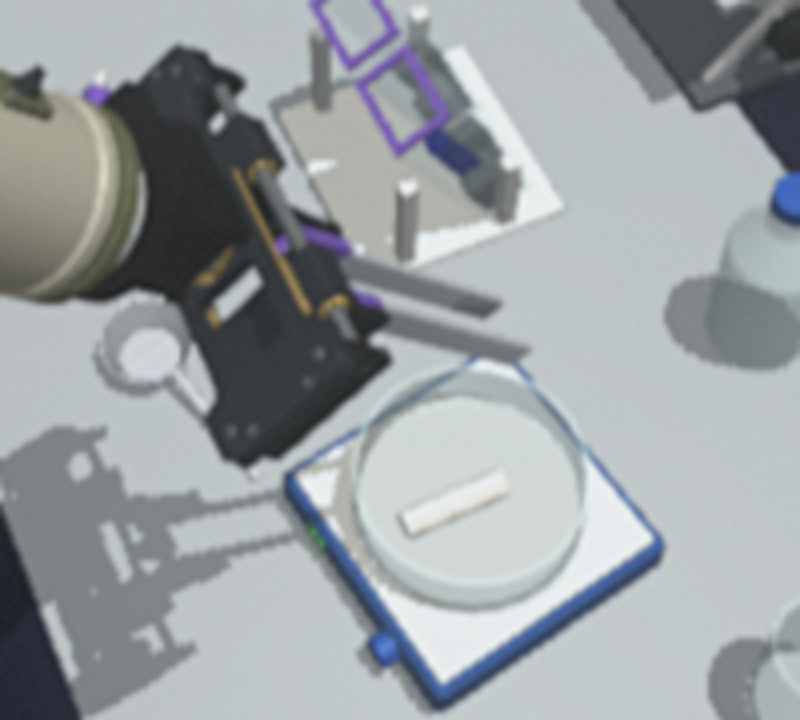

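View pics/t13.png

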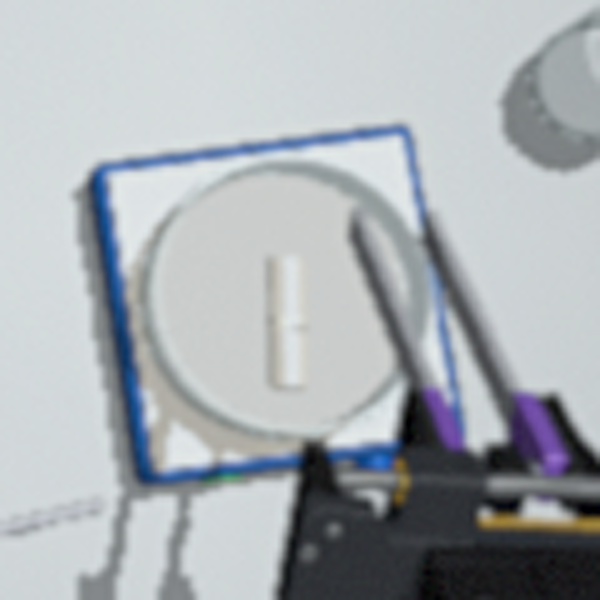

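Emit:
{"name": "play_rows", "arguments": {
  "moves": [
    [[1,-4,0],[0,-0.1,0.005],4.3],
    [[2,-9,0],[-0.003,-0.22,0.01],4.3],
    [[3.3,-14,0],[-0.005,-0.34,0.015],4.3],
    [[4.5,-19,0.5],[-0.008,-0.46,0.02],4.3],
    [[5.5,-24,1],[-0.01,-0.58,0.026],4.3],
    [[6.2,-29,1.2],[-0.012,-0.7,0.032],4.3],
    [[6.2,-29,1.2],[-0.012,-0.7,0.032],4.3],
    [[6.2,-29,1.2],[-0.012,-0.7,0.032],4.3]
  ]
}}

```text
time: 18.42
ee_pos: [0.4697, -0.0051, 0.3895]
eef_rot: [1.0, -0.027, -0.001, -0.0]
ft_force: [-0.4, -0.1, -1.7]
width: 0.043
```

```bash
python3 - <<'E'
from ds import *
go([.4893,.3114,.30],down(-.053))
E
```

```text
at [ 0.4697 -0.0051  0.3895] rot [[0.999, -0.053, -0.002], [-0.053, -0.999, 0.0], [-0.002, -0.0, -1.0]] F [-0.4 -0.1 -1.7] w 0.043 t 18.43
shift cm [0.29, -31.71, 8.95] turn [-0.0, 0.0015, -0.0001] rows 5.3
```

Emit:
{"name": "play_rows", "arguments": {
  "moves": [
    [[0.1,-4,0],[0,0,0],4.3],
    [[0.1,-9,0],[0,0,0],4.3],
    [[0.2,-15,1],[0,0,0],4.3],
    [[0.2,-21,3],[0,0,0],4.3],
    [[0.3,-27,6],[0,0.001,0],4.3],
    [[0.3,-31.7,8.9],[0,0.001,0],4.3],
    [[0.3,-31.7,8.9],[0,0.001,0],4.3],
    [[0.3,-31.7,8.9],[0,0.001,0],4.3]
  ]
}}

```text
time: 19.42
ee_pos: [0.4902, 0.3102, 0.3018]
eef_rot: [1.0, -0.027, 0.001, 0.001]
ft_force: [0.7, -0.2, -2.0]
width: 0.0429
```

```bash
python3 - <<'E'
from ds import *
from bench import *
D={n:camera(n) for n in ["wrist","side","top"]};pickle.dump(D,open("p12.pkl","wb"))
go([.4893,.3114,.1511],down(-.053))
crop(D["wrist"],180,120,200,150,4,"pics/w14.png",.8)
crop(D["side"],190,100,100,100,6,"pics/s14.png",.8)
E
```

```text
at [0.4906 0.3102 0.3028] rot [[0.998, -0.056, 0.003], [-0.056, -0.998, -0.0], [0.003, -0.0, -1.0]] F [ 0.2 -0.6 -1.7] w 0.0432 t 19.57
shift cm [-0.18, -0.11, 15.17] turn [-0.0001, -0.0032, -0.0029] rows 2.4
```

View pics/w14.png

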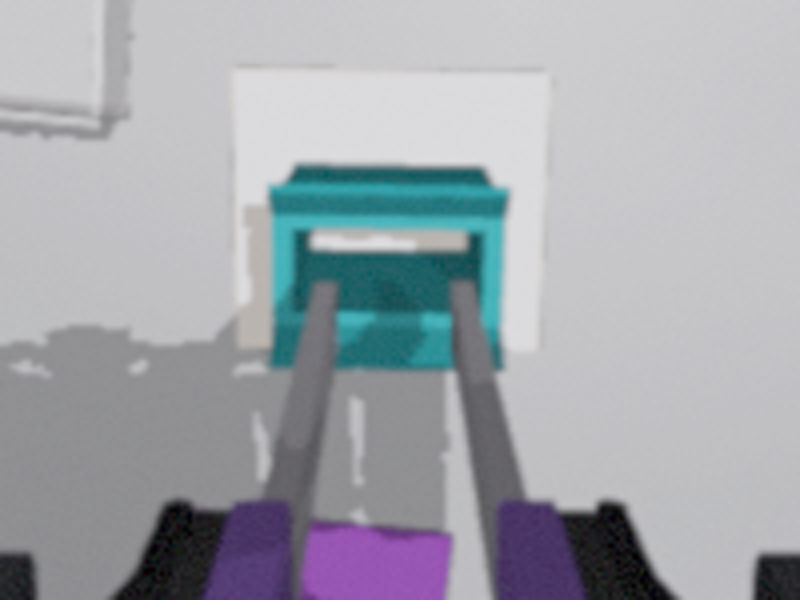

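View pics/s14.png

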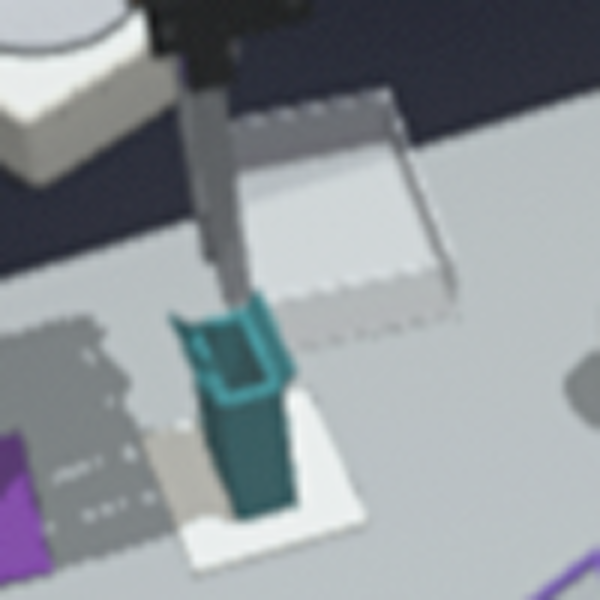

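```bash
python3 - <<'E'
from ds import *
D=pickle.load(open("p12.pkl","rb"));p=D["wrist"]
ee=np.array([.4906,.3102,.3028]);Rm=np.array([[0.998,-0.056,0.003],[-0.056,-0.998,0],[0.003,0,-1]])
tip=ee+.146*Rm[:,2]
for sy in(1,-1):
  for k in(.0135,.0185):
    for j in(.008,-.008):
      X=proj(p,tip+Rm[:,0]*j+Rm[:,1]*sy*k)[0];print(sy,k,j,((X-[180,120]+.5)*4-.5).round(0))
# stand pocket rim inner corners at z=.1 for pose estimate
for q in ((.4893,.3114,-.053),):
  for x,y in((.012,.027),(.012,-.027),(-.012,-.027),(-.012,.027)):
    c,s=np.cos(q[2]),np.sin(q[2]);X=proj(p,np.array([q[0]+c*x-s*y,q[1]+s*x+c*y,.1]))[0];print("pk",((X-[180,120]+.5)*4-.5).round(0))
E
```

```text
1 0.0135 0.008 [447. 282.]
1 0.0135 -0.008 [446. 347.]
1 0.0185 0.008 [468. 282.]
1 0.0185 -0.008 [467. 347.]
-1 0.0135 0.008 [333. 282.]
-1 0.0135 -0.008 [334. 347.]
-1 0.0185 0.008 [312. 282.]
-1 0.0185 -0.008 [313. 346.]
pk [290. 229.]
pk [483. 229.]
pk [482. 313.]
pk [292. 313.]
```

Emit:
{"name": "play_rows", "arguments": {
  "moves": [
    [[-0.1,-0.1,2],[0,-0.003,-0.003],4.3],
    [[-0.15,-0.1,4],[0,-0.003,-0.003],4.3],
    [[-0.15,-0.1,6],[0,-0.003,-0.003],4.3],
    [[-0.15,-0.1,8],[0,-0.003,-0.003],4.3],
    [[-0.15,-0.1,10],[0,-0.003,-0.003],4.3],
    [[-0.15,-0.1,12],[0,-0.003,-0.003],4.3],
    [[-0.15,-0.1,13.5],[0,-0.003,-0.003],4.3],
    [[-0.15,-0.1,14],[0,-0.003,-0.003],4.3]
  ]
}}

```text
time: 20.58
ee_pos: [0.4879, 0.3123, 0.1605]
eef_rot: [1.0, -0.025, -0.002, 0.0]
ft_force: [0.2, -0.5, -1.4]
width: 0.0429
```

Emit:
{"name": "play_rows", "arguments": {
  "moves": [
    [[0,0,0.5],[0,0,0],4.3],
    [[0,0,0.9],[0,0,0],4.3],
    [[0,0,1.1],[0,0,0],4.3],
    [[0,0,1.1],[0,0,0],4.3]
  ]
}}

```text
time: 21.08
ee_pos: [0.4885, 0.3132, 0.1512]
eef_rot: [1.0, -0.025, -0.001, -0.0]
ft_force: [0.0, 0.6, 0.2]
width: 0.0432
```

```bash
python3 - <<'E'
from ds import *
go([.4893,.3114,.1511],down(-.053))
E
```

```text
at [0.4885 0.3132 0.1512] rot [[0.999, -0.05, -0.001], [-0.05, -0.999, 0.001], [-0.001, -0.001, -1.0]] F [0.  0.6 0.2] w 0.0432 t 21.07
shift cm [0.09, 0.17, 0.01] turn [-0.0006, 0.0012, 0.003] rows 0.0
```

Emit:
{"name": "play_rows", "arguments": {
  "moves": [
    [[0,0,0],[0,0,0],4.8],
    [[0,0,0],[0,0,0],5.2],
    [[0,0,0],[0,0,0],6],
    [[0,0,0],[0,0,0],8.7],
    [[0,0,0],[0,0,0],8.7],
    [[0,0,0],[0,0,0],8.7],
    [[0,0,0],[0,0,0],8.7]
  ]
}}

```text
time: 21.95
ee_pos: [0.4883, 0.3129, 0.1507]
eef_rot: [1.0, -0.025, -0.001, -0.0]
ft_force: [0.5, -0.1, -0.1]
width: 0.085
```

```bash
python3 - <<'E'
from ds import *
from bench import *
p=camera("wrist")
go([.4893,.3114,.40],down(-.053))
crop(p,150,120,260,200,3,"pics/w15.png",.8)
E
```

```text
at [0.4883 0.3129 0.1507] rot [[0.999, -0.05, -0.002], [-0.05, -0.999, 0.0], [-0.002, -0.0, -1.0]] F [ 0.7 -0.4  0.2] w 0.0859 t 22.0
shift cm [0.06, 0.15, -24.93] turn [-0.0, 0.002, 0.003] rows 4.0
```

View pics/w15.png

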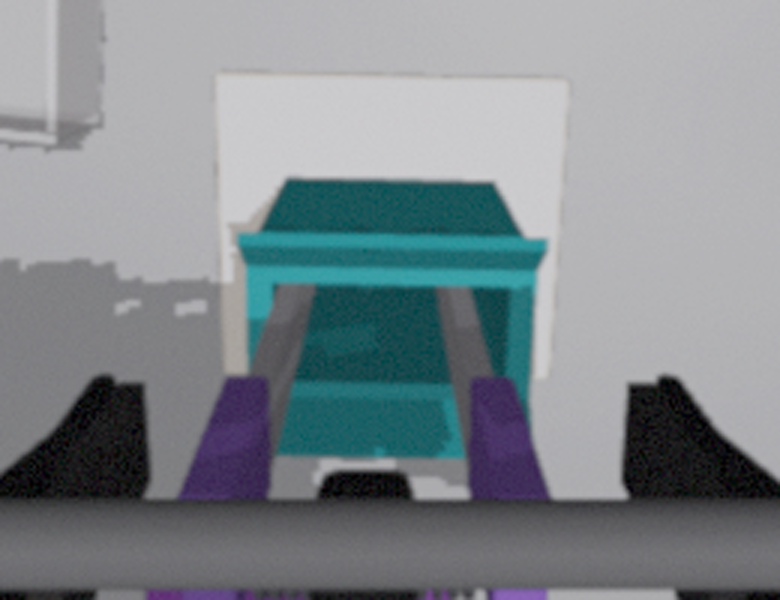

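Emit:
{"name": "play_rows", "arguments": {
  "moves": [
    [[0,0,-2],[0,0,0],8.7],
    [[0,0,-5],[0,0,0],8.7],
    [[0,0,-10],[0,0,0],8.7],
    [[0,0,-16],[0,0,0],8.7],
    [[0,0,-22],[0,0,0],8.7],
    [[0,0,-22],[0,0,0],8.7],
    [[0,0,-22],[0,0,0],8.7]
  ]
}}

```text
time: 22.88
ee_pos: [0.4885, 0.3129, 0.3714]
eef_rot: [1.0, -0.025, -0.001, -0.0]
ft_force: [-0.5, 0.1, 0.2]
width: 0.0871
```

```bash
python3 - <<'E'
from ds import *
from bench import *
D={n:camera(n) for n in ["wrist","side","top"]};pickle.dump(D,open("p13.pkl","wb"))
go([.4893,.3114,.40],down(-.053))
D0=pickle.load(open("p0.pkl","rb"))
crop(D["wrist"],200,100,160,150,5,"pics/w16.png",.8)
a=cv2.cvtColor(D["side"]["frame"],cv2.COLOR_RGB2BGR);b=cv2.cvtColor(D0["side"]["frame"],cv2.COLOR_RGB2BGR)
cv2.imwrite("pics/s16.png",cv2.resize(a,None,fx=1.4,fy=1.4))
c=cv2.cvtColor(D["top"]["frame"],cv2.COLOR_RGB2BGR)
cv2.imwrite("pics/t16.png",cv2.resize(c,None,fx=1.4,fy=1.4))
# tongs heights: handle tops
p=D["wrist"]
E
```

```text
at [0.4884 0.3125 0.3698] rot [[0.999, -0.05, -0.004], [-0.05, -0.999, -0.001], [-0.004, 0.001, -1.0]] F [0.5 0.1 0.3] w 0.0868 t 23.02
shift cm [0.09, 0.11, -3.02] turn [0.0011, 0.0035, 0.003] rows 0.5
```

View pics/w16.png

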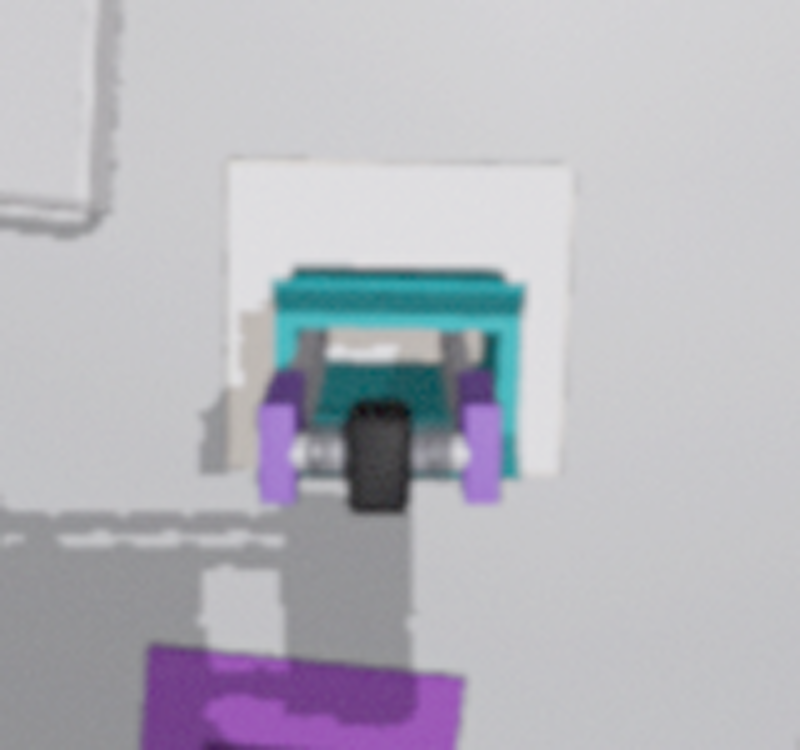

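View pics/s16.png

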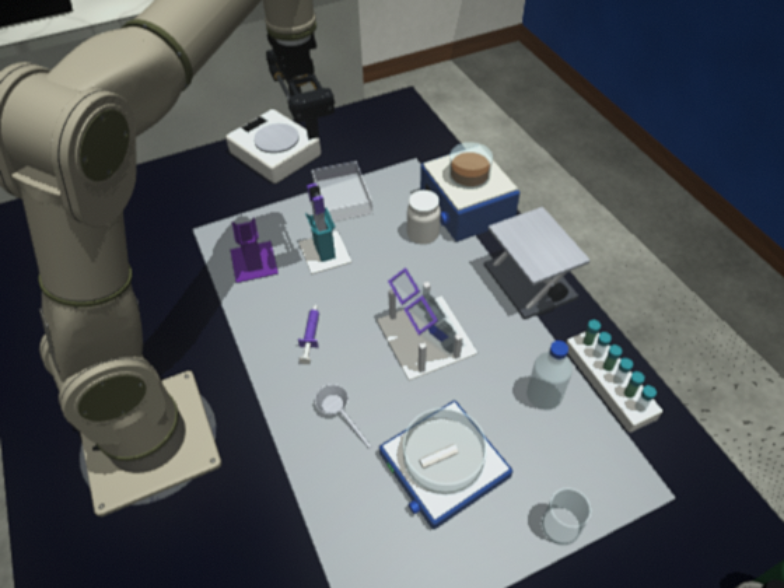

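View pics/t16.png

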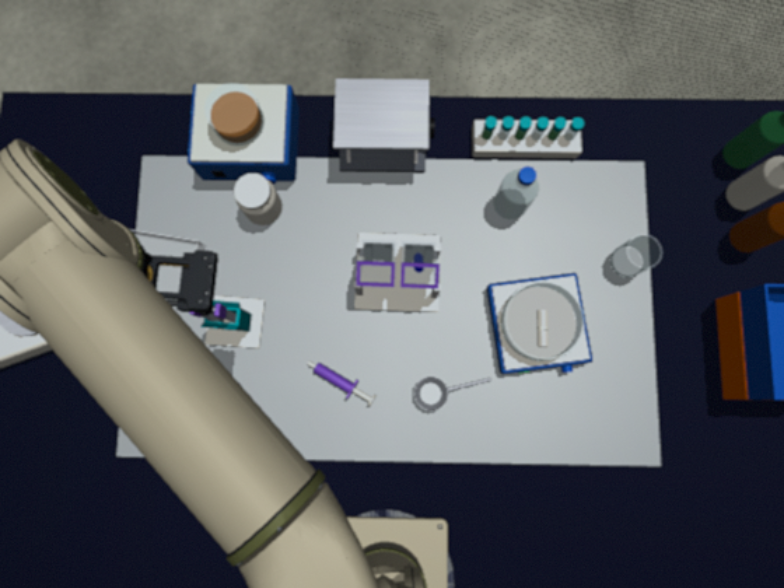

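```bash
python3 -c "
from bench import *
print(close_job())"
```

```text
the job is handed in; nothing more can be done
None
```

I finished the job and handed it in at about 23 s on the robot's clock, well under the 59 s limit; no verdict is reported.

- **Stir bar:** I drew the white bar out of the left pocket with the tongs. I tilted it 40° and lowered it until its end touched the dish floor (about 9 N), then opened the tongs. The last pictures show it lying flat in the middle of the dish.
- **Tongs:** They stand upright in the teal stand. I lowered them to the same height they were picked up from, and the stand took their weight before I let go. How wide their handles look in the last wrist picture agrees with them being fully down.
- **Everything else:** By eye, the blue bar, the dish, the stirrer and the other items look where they were. I did not run a measured before-and-after comparison. The gripper was open about 15 cm above the tongs and touched nothing.
- **Disagreements:** The wrist camera showed things about 1 mm off from where the model put them. With the bar gripped, the finger opening read 32.5 mm instead of the expected 34 mm, but the pictures showed the legs firmly on the bar. No check failed.

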